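# Lever the snap lid off a storage caddy

### The job

Open the caddy: push the blade of the lid lever into the gap under the front edge of the wooden lid and lever the edge up over its catch, keeping the fingers off the lid until it has sprung up. Lay the lever flat on the worktop, then take the loose lid off by its sides and lay it right way up on the worktop, without dropping it. Leave the boxes and spice jars where they stand.

Things in the scene. Friction and masses are not known exactly. Their poses are not given: they have to be found in the camera images.
- caddy: white rectangular storage caddy, fixed to the worktop. Origin under it, z up, x from its front (towards the robot) to its back. Body x -72 to +52 mm, 62 mm wide, shoulder 78 mm high. A steel neck (x -30 to +46 mm, 56 mm wide) rises to 88 mm and the lid's plate rests on it, so a 10 mm high gap is open all round between shoulder and lid; at the front it is 32 mm deep from the lid's edge to the neck
- ledge_front (a point): middle of the upper front edge of the caddy's shoulder, 78 mm above the worktop, axes as the caddy. The shoulder stands out 10 mm in front of the lid as a ledge; its front edge is the fulcrum for the lever
- lid_center (a point): centre of the lid's plate; plain wood, 114 mm long (x, as the caddy's when shut), 66 mm wide (y), 12 mm thick, z up. Under it a plug (62 x 45 mm, 13 mm deep) sits inside the neck; the plug's underside is 19 mm below this point. Shut, this point is 94 mm above the worktop and 5 mm in front of the caddy's origin. Mass about 0.12 kg. Once loose it can be lifted by its long sides (66 mm across)
- lid_front (a point): middle of the lower front edge of the lid's plate, 88 mm above the worktop when shut. Spring catches inside the neck hold the lid's front; about 15 N upward under the front edge overcomes them. Raised by about 6 to 8 mm there, it snaps over the catches and stays loose and tilted, its front some 12 to 16 mm above the shut position
- lever_grip (a point): centre of the handle of the loose lid lever (0.12 kg), which lies flat: dark wooden handle 90 mm long (x), 16 mm wide (y), 20 mm high, and a straight flat steel blade 24 mm wide, 5 mm thick, at mid height of the handle, starting 45 mm from this point. x points to the blade's tip, z up; underside of the handle 10 mm below this point
- lever_tip (a point): the end of the lever's blade (4 mm thick in the last 11 mm), 125 mm from the centre of the handle. With the blade pushed in to the neck, the centre of the handle has to go down by about 25 to 35 mm from level to free the lid, with about 5 to 10 N
- box_green: bystander: green carton 107 x 55 x 52 mm high, origin under its centre
- box_tea: bystander: brown-red carton 102 x 53 x 60 mm high, origin under its centre
- spice_paprika: bystander: spice jar with a red cap, 42 mm across, 108 mm high, origin under its centre
- pepper_jar: bystander: spice jar with a teal cap, 42 mm across, 108 mm high, origin under its centre
There are look-alikes about, which are no part of the job. Of the things shaped like the part that bears lid_center, the wooden one is meant.

How it is judged (in metres and radians):
On the way, in this order (a step that is already met when the one before it is completed fails the run):
1. the lever bears against the lid (contact force between lever and lid above 1.5 N and z of lid_front in the frame of caddy below 0.094 m), for 0.05 s.
2. the front edge of the lid has sprung up past its catch, the lid still on the caddy, before the fingers touch it (z of lid_front in the frame of caddy above 0.098 m and horizontal distance between lid_center and caddy below 0.03 m and contact force between the fingers and lid below 0.5 N), for 0.2 s.
At the end, for the whole second after the job is handed in: the lid lies at rest right way up and flat (within 0.15 rad) on the worktop (centre of its plate 12 to 30 mm up) and the lever lies at rest flat (within 0.17 rad) on the worktop (centre of its handle 2 to 30 mm up) (height (world z) of lid_center between 0.012 and 0.03 m and angle between lid_center's own z axis and vertical below 0.15 rad and linear speed of each of lid, lever below 0.02 m/s and height (world z) of lever_grip between 0.002 and 0.03 m and angle between lever_grip's own x axis and vertical between 1.4 and 1.74 rad); the robot touches nothing.
It fails at once if the fingers touch the lid (over 1 N) while it is still held by its catch (contact force between the fingers and lid above 1 N and z of lid_front in the frame of caddy below 0.094 m and horizontal distance between lid_center and caddy below 0.03 m).
It fails at once if the lid falls or is flung (faster than 1 m/s) (linear speed of lid above 1 m/s).
It fails at once if a box or a spice jar is moved by more than 30 mm (distance of any of box_green, box_tea, spice_paprika, pepper_jar from where it was at the start of the episode above 0.03 m).
It also fails if it takes over 69 s, if anything falls off the work surface, if the arm or the gripper's body presses on something with over 40 N, if the wrist force passes 120 N, or if a joint passes its speed limit or range.

### The arm

A 6-joint arm with a two-finger parallel gripper is mounted at the origin on a cart in front of the work surface, level with it; the furniture and walls round the work are solid. World frame = base frame: x ahead of the robot, y to its left, z up, the work surface at z = 0. Lengths are in mm, angles in degrees, forces in N, time in s.
With the tool pointing down it reaches from about 350 to 850 mm from the base axis. Payload 8.1 kg.
Tool frame: the origin (TCP) lies midway between the tips of the shut fingers; the grasp point (between the pads) lies 19 mm behind it; x points along the fingers, y is the direction in which the jaws open and shut, and the axes are right-handed (so a half turn about x gives the same grasp; the last joint's range is limited). The gripper opens to 85 mm and grips with 20 to 120 N. Pads are 22 mm wide; open, the fingers measure 114 mm over their backs; the gripper's body (76 mm by 85 mm) begins 54 mm behind the grasp point. The pads swing forward as they close: fully open they stand 13 mm farther back than shut.
Start: joints at [-75.252, 7.471, 85.268, -0, 87.261, -4.893], TCP at [201.695, -565.088, 231.292] pointing down, gripper open.
Joint ranges: [-169.43, 169.43], [-51.17, 129.36], [1.28, 143.12], [-76.62, 256.62], [0, 156.53], [-152.29, 152.29]. Speed limits (degrees/s): [136.94, 136.94, 159.86, 180, 180, 180].

### API

Orientations are given as [roll, pitch, yaw] about the fixed x, y, z axes, in that order (R = Rz(yaw) Ry(pitch) Rx(roll)).
In Python, from bench import sense, snapshot, hand_in gives the robot as it stands.
- The arm moves only by the tool drive_tool, never from a script. Its argument "deltas" is a list of rows, each a list of 7 numbers: the closure in counts, from 0 (fully open) to 255 (shut), then the shift along the tool's x, y, z in m, then the turn, a rotation vector about the tool's x, y, z in rad. A call has exactly 10 rows; each row is the pose to reach, as a shift and turn from the pose commanded when the call began, along the tool's axes at that moment; what a row does not reach only later rows make up. A row lasts 1/12 s, in which the tool goes at most 41.7 mm and 7.16 degrees, less where a joint would pass 70% of its speed; a pose out of reach is approached as far as the arm can. A call with a gripper value outside its range is refused whole. The fingers move at their own pace and stop on an object; "squeeze" is the grip in N (left out, the last holds). Time passes only in rows, so rows that repeat a pose let the fingers close, or fill a call up. It gives the time, the measured TCP pose, the force and the opening at its end, in the units of the state.
- sense(): the state, without advancing time (a new reading comes with each control period).
- snapshot(name): name is "side" or "top" or "wrist"; returns a dict with "frame" (384x512x3 uint8, blue, green, red), "fx", "fy", "cx", "cy" (pixels), "rvec" (rotation vector, rad) and "tvec" (3), from world to camera coordinates, as OpenCV has them. Camera axes: x right, y down, z forward; pixel columns grow to the right and rows downward; lengths in mm; the calibration is good to about 2 mm. A picture is of the moment at which its call begins. There is no depth.
- hand_in(): hands the job in, once; it reports no verdict.
The state is a dict: "time": time; "joint_pos": joint angles; "qd": joint speeds; "joint_efforts": joint torques, N m; "tool_pos": TCP position; "tcp_rot": TCP orientation; "ft_force": force on the tool from outside, world axes, zero at the start; "wrist_torque": the same for the moment, N m; "finger_gap": finger opening in mm.
Only numpy, scipy, OpenCV 4.12 (cv2) and the standard library are available. Lean on these libraries where they do the work, as an engineer would, in place of code of your own. Each camera call takes 0.05 s, during which the arm holds its last target.

## Working session

There is one attempt and no reset: what is moved stays moved. The work goes in short steps, Python scripts to look and compute and a tool call to move; the robot and the scene stay as the last step left them, time stands still between calls to the robot, and variables do not carry over. Pictures are saved under pics/ and viewed, and the job is handed in when it is done.

Besides the shell and the picture viewer there is one more tool, called after ">>>" as a command line: name --pt "numbers of a row" for each row, then --argument value for the rest. drive_tool: Moves the arm, as the interface text tells. Its arguments: {"type":"object","properties":{"deltas":{"type":"array","items":{"type":"array","items":{"type":"number"}}},"squeeze":{"type":"number"}},"required":["deltas"]}

```bash
ls; mkdir -p pics; python3 - <<'E'
from bench import sense,snapshot
import cv2,json,pickle
s=sense();print({k:s[k] for k in('time','tool_pos','tcp_rot','ft_force','finger_gap')})
for n in('side','top','wrist'):
    d=snapshot(n);cv2.imwrite(f'pics/{n}0.png',d['frame']);pickle.dump(d,open(f'{n}0.pkl','wb'));print(n,d['fx'],d['fy'],d['cx'],d['cy'],d['rvec'],d['tvec'])
E
```

```text
pics
{'time': 0.0, 'tool_pos': array([ 201.5137366 , -564.56638926,  230.23746374]), 'tcp_rot': array([-94.04890711,  89.89417638, 105.58690788]), 'ft_force': array([-0.30171797, -0.19182535, -0.4853006 ]), 'finger_gap': 85.2142484232898}
side 426.47049932963404 426.47049932963404 253.41500629735836 183.8209601984604 [ 0.29796573 -2.58105544  1.57464761] [ 584.0336458   126.75755085 1119.97664042]
top 395.3241405527067 395.3241405527067 244.4751657930482 188.31580874567268 [ 2.16147194 -2.18773664  0.08902663] [  56.51013855  563.95983844 1117.59744883]
wrist 283.56495157403896 283.56495157403896 257.8414262985979 190.63356914904182 [-2.36122768  1.66056107  0.25493468] [-597.99394273  -41.15563062  381.33410612]
```

View pics/side0.png

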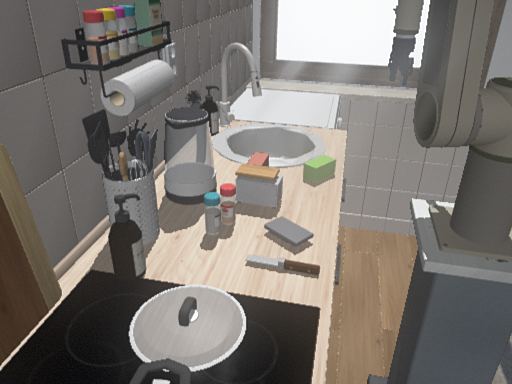

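View pics/top0.png

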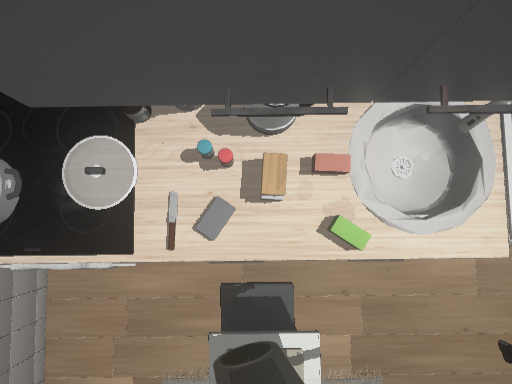

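View pics/wrist0.png

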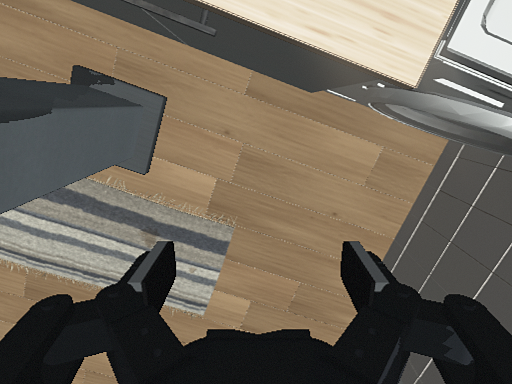

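The top view shows the caddy at about (274,175), with the lever at (172,220) and its handle towards the robot. The grey slab at (215,218) is the look-alike lid. The red jar is at (226,157), teal at (205,148), tea at (331,163) and green at (350,232). I'll measure on enlarged crops.

```bash
cat > h.py <<'E'
import cv2,numpy as np,pickle
def ray(d,uv):
    K=np.array([[d['fx'],0,d['cx']],[0,d['fy'],d['cy']],[0,0,1.]])
    R=cv2.Rodrigues(np.array(d['rvec'],float))[0];t=np.array(d['tvec'],float).ravel()
    c=-R.T@t; v=R.T@np.linalg.inv(K)@np.array([uv[0],uv[1],1.]);return c,v
def onz(d,uv,z):
    c,v=ray(d,uv);return c+v*(z-c[2])/v[2]
def proj(d,P):
    K=np.array([[d['fx'],0,d['cx']],[0,d['fy'],d['cy']],[0,0,1.]])
    return cv2.projectPoints(np.array(P,float).reshape(-1,3),np.array(d['rvec'],float),np.array(d['tvec'],float),K,None)[0].reshape(-1,2)
def crop(d,x0,y0,x1,y1,s,fn):
    im=d['frame'][y0:y1,x0:x1];cv2.imwrite(fn,cv2.resize(im,None,fx=s,fy=s,interpolation=cv2.INTER_CUBIC))
E
python3 - <<'E'
from h import *
t=pickle.load(open('top0.pkl','rb'));s=pickle.load(open('side0.pkl','rb'))
crop(t,150,130,300,250,5,'pics/tc.png');crop(s,190,140,350,290,4,'pics/sc.png')
print(ray(t,(0,0))[0],ray(s,(0,0))[0])
E
```

```text
[ 465.54094931   44.61143162 1162.56165318] [ 372.14559614 1044.24694315  618.51954553]
```

View pics/tc.png

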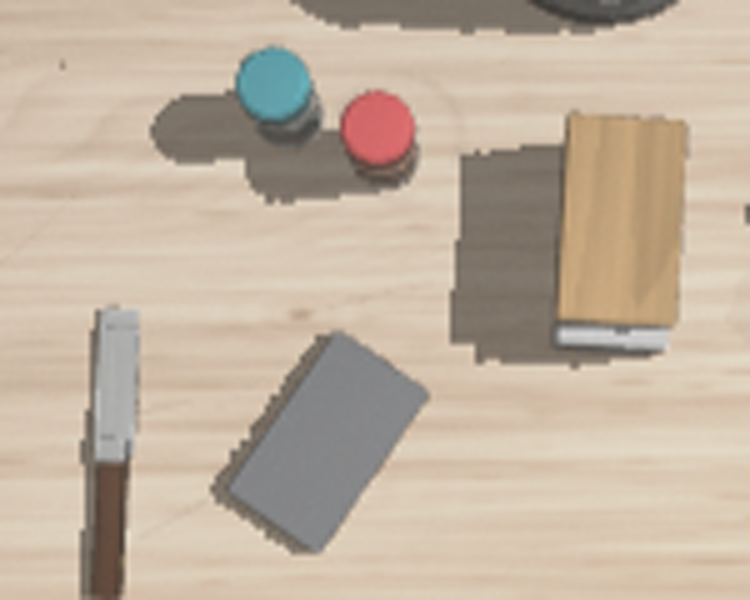

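View pics/sc.png

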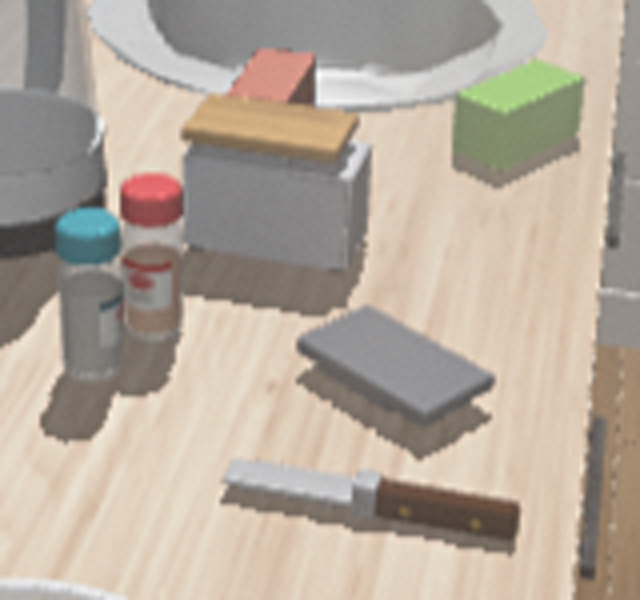

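```bash
python3 - <<'E'
from h import *
t=pickle.load(open('top0.pkl','rb'))
crop(t,155,180,195,255,8,'pics/lv.png')
f=lambda X,Y:((X+.5)/5-.5+150,(Y+.5)/5-.5+130)
c=[onz(t,f(*p),100)[:2] for p in((570,113),(686,120),(678,325),(559,319))]
c=np.array(c);print(c.round(1),c.mean(0))
print('len',np.linalg.norm(c[0]-c[3]),np.linalg.norm(c[1]-c[2]),'w',np.linalg.norm(c[0]-c[1]),np.linalg.norm(c[2]-c[3]))
a=(c[0]+c[1]-c[2]-c[3]);b=c[0]+c[3]-c[1]-c[2];print('yaw',np.degrees(np.arctan2(a[1],a[0])),np.degrees(np.arctan2(-b[0],b[1])))
# color based
hsv=cv2.cvtColor(t['frame'],cv2.COLOR_BGR2HSV)
E
```

```text
[[656.   -3.8]
 [651.3 -66.8]
 [539.7 -60.1]
 [543.7   3.9]] [597.67432684 -31.68449088]
len 112.49544921691452 111.79581395525463 w 63.12744583989335 64.14475012492231
yaw -3.6783394356628945 -3.9111640478356215
```

View pics/lv.png

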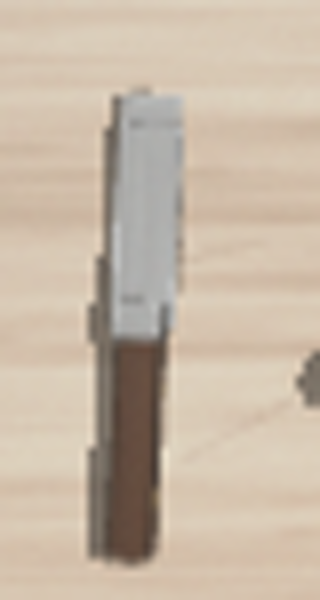

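```bash
python3 - <<'E'
from h import *
t=pickle.load(open('top0.pkl','rb'));s=pickle.load(open('side0.pkl','rb'))
f=lambda X,Y:((X+.5)/8-.5+155,(Y+.5)/8-.5+180)
tip=onz(t,f(151,96),12.5);tl=onz(t,f(119,96),12.5);tr=onz(t,f(183,96),12.5)
js=onz(t,f(139,338),20);end=onz(t,f(131,558),20)
print(tip,tl,tr,js,end,np.linalg.norm(tip-end),np.linalg.norm(js-end))
d=tip-end;print('yaw',np.degrees(np.arctan2(d[1],d[0])),np.degrees(np.arctan2(*(js-end)[1::-1])))
g=lambda X,Y:((X+.5)/4-.5+190,(Y+.5)/4-.5+140)
# side check: tip top edges; handle end bottom
print('side tip',onz(s,g(232,472),12),'end',onz(s,g(518,528),10))
# lid in side: near front corner top (322,149?), caddy near front bottom
print('sidelid', [onz(s,g(*p),100).round(1) for p in((183,129),(335,146),(358,118),(205,97))])
def obj(n,uv,z):print(n,onz(t,uv,z).round(1))
obj('green',(350,232),52);obj('tea',(331,163),60);obj('red',(225.5,155.5),108);obj('teal',(204.7,147),108);obj('grey',(215,218),12);obj('edge',(215,261),0)
E
```

```text
[558.69509496 257.3503291   12.5       ] [558.83862859 269.04587744  12.5       ] [558.55157737 245.65608711  12.5       ] [470.65800251 259.96328944  20.        ] [392.15914794 262.51137721  20.        ] 166.7846158031634 78.54019939266284
yaw -1.7750621857587636 -1.859179114797259
side tip [553.17664371 264.09976771  12.        ] end [387.03683867 273.26766528  10.        ]
sidelid [array([650.9,   4.5, 100. ]), array([542.8,   4.7, 100. ]), array([535. , -43.7, 100. ]), array([649.1, -51.3, 100. ])]
green [ 436.3 -243.3   52. ]
tea [ 630.  -194.6   60. ]
red [646.8  99.5 108. ]
teal [670.8 155.5 108. ]
grey [480.2 136.4  12. ]
edge [355.8 138.    0. ]
```

```bash
cat > plan.py <<'E'
# keeps commanded pose; python3 plan.py x y z yaw pitch -> deltas;   'set' commits
import sys,json,numpy as np,os
from scipy.spatial.transform import Rotation as Ro
F='cmd.json'
def load():
    d=json.load(open(F));return np.array(d['p']),Ro.from_quat(d['q'])
def save(p,R): json.dump({'p':list(map(float,p)),'q':list(map(float,R.as_quat()))},open(F,'w'))
def down(yaw,tilt=0,roll=0):
    # tool x down, y = world y rotated yaw, z forward; tilt>0: lever tip (tool z) goes up
    M=np.array([[0,0,1],[0,1,0],[-1,0,0]],float)
    return Ro.from_euler('z',yaw,degrees=True)*Ro.from_euler('y',-tilt,degrees=True)*Ro.from_matrix(M)
def delta(p,R):
    p0,R0=load();d=R0.inv().apply(np.array(p)-p0)/1000;w=(R0.inv()*R).as_rotvec();return np.r_[d,w]
def commit(row):
    p0,R0=load();save(p0+R0.apply(np.array(row[:3])*1000),R0*Ro.from_rotvec(row[3:6]))
E
python3 - <<'E'
from plan import *
from bench import sense
s=sense();R=Ro.from_euler('xyz',s['tcp_rot'],degrees=True);print(R.as_matrix().round(3));print(s['tool_pos'])
s=sense();print(s['tool_pos'],s['joint_pos'])
# commanded orientation: straight down, take measured yaw
m=R.as_matrix();print(np.degrees(np.arctan2(-m[0,1],m[1,1])), np.degrees(np.arctan2(m[1,2],m[0,2])))
E
```

```text
[[-0.     0.336 -0.942]
 [ 0.001 -0.942 -0.336]
 [-1.    -0.001 -0.   ]]
[ 201.57807157 -564.67615061  230.47065722]
[ 201.57807157 -564.67615061  230.47065722] [-7.52526648e+01  7.50540646e+00  8.53162256e+01 -7.24532036e-04
  8.72601772e+01 -4.89297974e+00]
-160.35964550715832 -160.3596544151792
```

```bash
python3 - <<'E'
from plan import *
save([201.695,-565.088,231.292],down(-160.36))
print(delta([400,-200,235],down(-95)).round(4))
E
```

```text
[-0.0037 -0.2772 -0.3095 -1.1407  0.      0.    ]
```

>>> drive_tool --pt "0 -0.0004 -0.0277 -0.031 -0.114 0 0" --pt "0 -0.0007 -0.0554 -0.062 -0.228 0 0" --pt "0 -0.001 -0.083 -0.093 -0.342 0 0" --pt "0 -0.0015 -0.111 -0.124 -0.456 0 0" --pt "0 -0.002 -0.139 -0.155 -0.57 0 0" --pt "0 -0.002 -0.166 -0.186 -0.684 0 0" --pt "0 -0.0026 -0.194 -0.217 -0.798 0 0" --pt "0 -0.003 -0.222 -0.248 -0.912 0 0" --pt "0 -0.0035 -0.25 -0.279 -1.03 0 0" --pt "0 -0.004 -0.277 -0.31 -1.14 0 0"

```text
time: 0.98
tool_pos: [400.9, -198.0, 235.3]
tcp_rot: [70.2, 90.0, -24.5]
ft_force: [0.7, -0.6, 0.1]
finger_gap: 85.5
```

```bash
python3 - <<'E'
from plan import *
from bench import sense
commit([-0.004,-0.277,-0.31,-1.14,0,0]);p,R=load();s=sense();print(s['time'],p,s['tool_pos'],R.as_euler('xyz',degrees=True),s['tcp_rot'],s['joint_pos'])
print(delta([434,180,200],down(-30)).round(4))
E
```

```text
0.9833 [ 400.55790093 -200.0091775   235.292     ] [ 400.85284316 -198.00516757  235.26678815] [95.04281136 90.          0.        ] [ 70.22979136  89.98864614 -24.49273395] [-3.28647264e+01 -1.70476827e+01  1.08013093e+02  1.65335598e-03
  8.90233571e+01 -2.81422291e+01]
[ 3.5300e-02 -1.0000e-04 -3.8150e-01 -1.1352e+00  0.0000e+00  0.0000e+00]<sys>:0: UserWarning: Gimbal lock detected. Setting third angle to zero since it is not possible to uniquely determine all angles.
```

>>> drive_tool --pt "0 0.0035 0 -0.038 -0.114 0 0" --pt "0 0.007 0 -0.076 -0.227 0 0" --pt "0 0.0105 0 -0.114 -0.341 0 0" --pt "0 0.014 0 -0.152 -0.454 0 0" --pt "0 0.0175 0 -0.19 -0.568 0 0" --pt "0 0.021 0 -0.228 -0.681 0 0" --pt "0 0.0245 0 -0.267 -0.795 0 0" --pt "0 0.028 0 -0.305 -0.908 0 0" --pt "0 0.0315 0 -0.343 -1.02 0 0" --pt "0 0.035 0 -0.381 -1.135 0 0"

```text
time: 1.82
tool_pos: [433.6, 181.5, 200.0]
tcp_rot: [20.0, 90.0, -9.7]
ft_force: [0.9, -0.3, -0.1]
finger_gap: 85.0
```

```bash
python3 - <<'E'
from plan import *
from bench import sense
commit([0.035,0,-0.381,-1.135,0,0]);p,R=load();s=sense();print(s['time'],p,s['tool_pos'],s['joint_pos'])
print(delta([434,260,140],down(-2)).round(4))
E
```

```text
1.8167 [434.04782917 179.51608477 200.292     ] [433.58647435 181.54451071 200.03992721] [ 1.64694361e+01 -1.21681523e+01  1.07637678e+02 -4.33692128e-03
  8.45216787e+01 -4.38500876e+01]
[ 0.0603  0.0697 -0.0403 -0.4889  0.      0.    ]
```

>>> drive_tool --pt "0 0.006 0.01 -0.006 -0.07 0 0" --pt "0 0.012 0.02 -0.012 -0.14 0 0" --pt "0 0.02 0.03 -0.018 -0.21 0 0" --pt "0 0.03 0.04 -0.024 -0.28 0 0" --pt "0 0.04 0.05 -0.03 -0.35 0 0" --pt "0 0.05 0.06 -0.036 -0.42 0 0" --pt "0 0.06 0.07 -0.04 -0.489 0 0" --pt "0 0.06 0.07 -0.04 -0.489 0 0" --pt "0 0.06 0.07 -0.04 -0.489 0 0" --pt "0 0.06 0.07 -0.04 -0.489 0 0"

```text
time: 2.65
tool_pos: [434.4, 259.8, 140.6]
tcp_rot: [-95.6, 90.0, -97.7]
ft_force: [0.6, 0.6, 0.7]
finger_gap: 85.5
```

```bash
python3 - <<'E'
from plan import *
from h import *
from bench import sense,snapshot
commit([0.06,0.07,-0.04,-0.489,0,0]);p,R=load();s=sense();print(s['time'],p,s['tool_pos'])
print(Ro.from_euler('xyz',s['tcp_rot'],degrees=True).as_matrix().round(3))
d=snapshot('wrist');cv2.imwrite('pics/w1.png',d['frame']);pickle.dump(d,open('w1.pkl','wb'))
E
```

```text
2.65 [434.42384137 260.13778542 140.292     ] [434.44276751 259.7848947  140.60273561]
[[-0.     0.037  0.999]
 [-0.     0.999 -0.037]
 [-1.    -0.    -0.   ]]
```

View pics/w1.png

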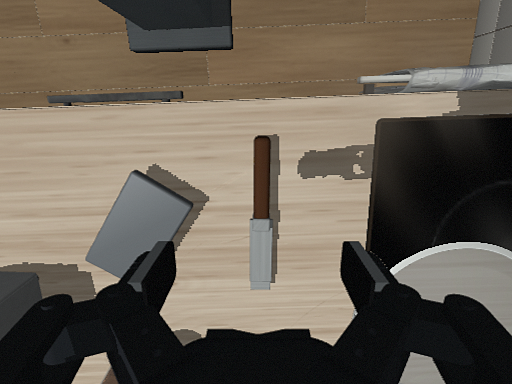

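The wrist view shows the lever between the open fingers: handle end at about (262,136), ferrule at (261,218), tip at (260,290).

```bash
python3 - <<'E'
from h import *
d=pickle.load(open('w1.pkl','rb'))
crop(d,220,120,300,300,4,'pics/w1c.png')
for uv,z in(((262,136.5),20),((261.3,218),20),((260,289.5),12)): print(onz(d,uv,z))
E
```

```text
[387.40126151 266.00442255  20.        ]
[468.52958342 262.80976258  20.        ]
[558.88656281 258.60369552  12.        ]
```

View pics/w1c.png

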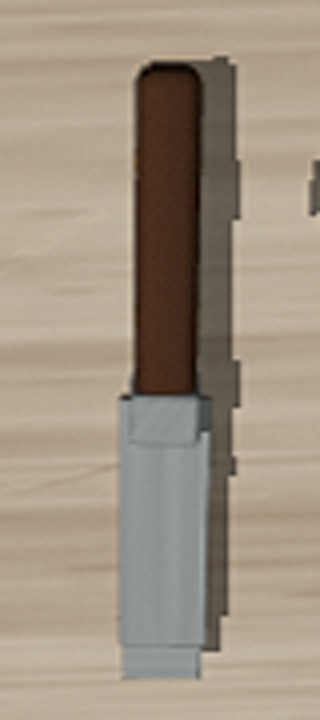

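```bash
python3 - <<'E'
from plan import *
print(delta([434,263,4.5],down(-2.3)).round(4))
E
```

```text
[ 0.1358  0.0028 -0.0005  0.0053  0.      0.    ]
```

>>> drive_tool --pt "0 0.025 0.0028 -0.0005 0.005 0 0" --pt "0 0.05 0.0028 -0.0005 0.005 0 0" --pt "0 0.075 0.0028 -0.0005 0.005 0 0" --pt "0 0.095 0.0028 -0.0005 0.005 0 0" --pt "0 0.11 0.0028 -0.0005 0.005 0 0" --pt "0 0.12 0.0028 -0.0005 0.005 0 0" --pt "0 0.127 0.0028 -0.0005 0.005 0 0" --pt "0 0.132 0.0028 -0.0005 0.005 0 0" --pt "0 0.136 0.0028 -0.0005 0.005 0 0" --pt "0 0.136 0.0028 -0.0005 0.005 0 0" --squeeze 60

```text
time: 3.53
tool_pos: [434.2, 262.9, 4.4]
tcp_rot: [31.1, 90.0, 28.8]
ft_force: [-0.2, 0.6, -0.3]
finger_gap: 85.4
```

>>> drive_tool --pt "120 0 0 0 0 0 0" --pt "150 0 0 0 0 0 0" --pt "180 0 0 0 0 0 0" --pt "255 0 0 0 0 0 0" --pt "255 0 0 0 0 0 0" --pt "255 0 0 0 0 0 0" --pt "255 0 0 0 0 0 0" --pt "255 0 0 0 0 0 0" --pt "255 0 0 0 0 0 0" --pt "255 0 0 0 0 0 0"

```text
time: 4.37
tool_pos: [434.4, 263.2, 4.7]
tcp_rot: [28.2, 90.0, 26.0]
ft_force: [0.1, -0.4, 5.1]
finger_gap: 14.5
```

>>> drive_tool --pt "255 -0.005 0 0 0 0 0" --pt "255 -0.015 0 0 0 0 0" --pt "255 -0.03 0 0 0 0 0" --pt "255 -0.05 0 0 0 0 0" --pt "255 -0.07 0 0 0 0 0" --pt "255 -0.09 0 0 0 0 0" --pt "255 -0.11 0 0 0 0 0" --pt "255 -0.12 0 0 0 0 0" --pt "255 -0.12 0 0 0 0 0" --pt "255 -0.12 0 0 0 0 0" --squeeze 80

```text
time: 5.2
tool_pos: [434.2, 263.0, 124.4]
tcp_rot: [27.3, 90.0, 25.0]
ft_force: [-0.1, 0.2, -2.2]
finger_gap: 13.9
```

```bash
python3 - <<'E'
from plan import *
from h import *
from bench import sense,snapshot
commit([0.136,0.0028,-0.0005,0.005,0,0]);commit([-.12,0,0,0,0,0]);p,R=load();s=sense();print(s['time'],p,s['tool_pos'],s['ft_force'],s['finger_gap'])
d=snapshot('wrist');cv2.imwrite('pics/w2.png',d['frame']);pickle.dump(d,open('w2.pkl','wb'))
d=snapshot('side');crop(d,200,160,350,290,5,'pics/s2.png');pickle.dump(d,open('s2.pkl','wb'))
E
```

```text
5.2 [434.02159256 262.95349064 124.292     ] [434.15470468 263.02888101 124.42316103] [-0.10132212  0.17705914 -2.2417688 ] 13.905307496672288
```

View pics/w2.png

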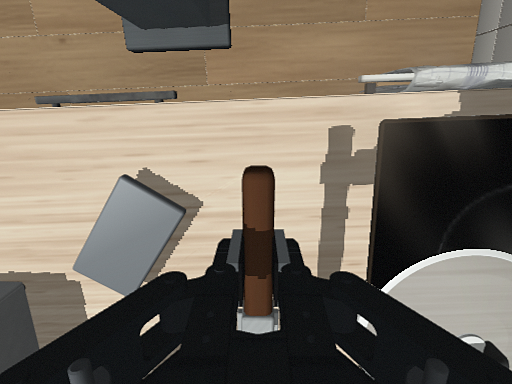

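View pics/s2.png

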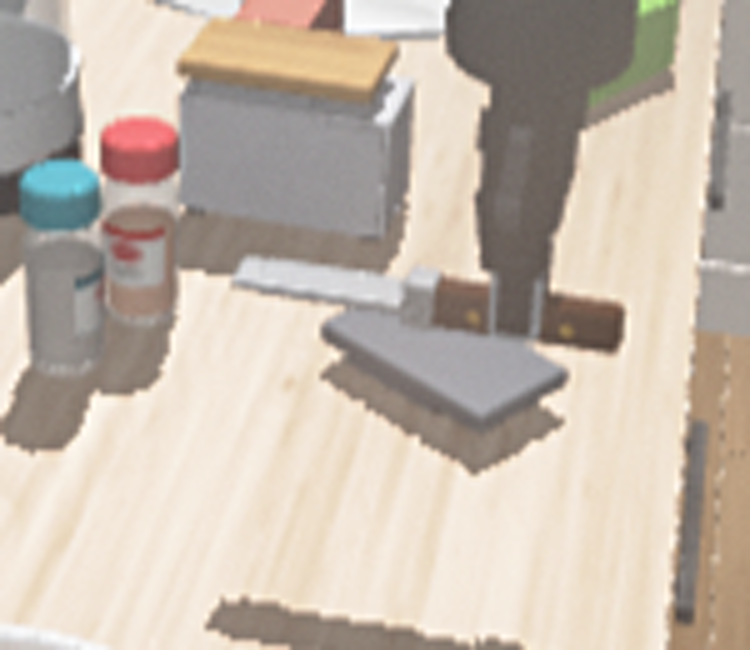

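The lever is held level: tip at crop (245,270), handle at (620,330) in the side view. Next I'll bring it in front of the caddy.

```bash
python3 - <<'E'
from plan import *
print(delta([387,-17.9,124.3],down(-3.75)).round(4))
E
```

```text
[-0.     -0.2825 -0.0358  0.0256  0.      0.    ]
```

>>> drive_tool --pt "255 0 -0.015 -0.008 0.003 0 0" --pt "255 0 -0.045 -0.016 0.006 0 0" --pt "255 0 -0.085 -0.026 0.009 0 0" --pt "255 0 -0.125 -0.0358 0.012 0 0" --pt "255 0 -0.165 -0.0358 0.015 0 0" --pt "255 0 -0.205 -0.0358 0.018 0 0" --pt "255 0 -0.24 -0.0358 0.022 0 0" --pt "255 0 -0.265 -0.0358 0.0256 0 0" --pt "255 0 -0.278 -0.0358 0.0256 0 0" --pt "255 0 -0.2825 -0.0358 0.0256 0 0"

```text
time: 6.13
tool_pos: [385.9, -19.7, 122.9]
tcp_rot: [-173.5, 89.9, -177.4]
ft_force: [-0.5, 0.9, -0.8]
finger_gap: 14.0
```

>>> drive_tool --pt "255 0.005 0 0 0 0 0" --pt "255 0.012 0 0 0 0 0" --pt "255 0.02 0 0 0 0 0" --pt "255 0.028 0 0 0 0 0" --pt "255 0.036 0 0 0 0 0" --pt "255 0.042 0 0 0 0 0" --pt "255 0.0465 0 0 0 0 0" --pt "255 0.0465 0 0 0 0 0" --pt "255 0.0465 0 0 0 0 0" --pt "255 0.0465 0 0 0 0 0"

```text
time: 6.97
tool_pos: [387.3, -17.9, 78.2]
tcp_rot: [-8.6, 90.0, -12.3]
ft_force: [0.4, -0.6, -0.4]
finger_gap: 13.8
```

```bash
python3 - <<'E'
from plan import *
from h import *
from bench import sense,snapshot
commit([0,-.2825,-.0358,.0256,0,0]);commit([.0465,0,0,0,0,0]);p,R=load();s=sense();print(s['time'],p,s['tool_pos'],s['ft_force'],s['finger_gap'])
for n in('side','top'):
  d=snapshot(n);pickle.dump(d,open(n+'3.pkl','wb'))
  if n=='side':crop(d,220,150,350,250,6,'pics/s3.png')
  else:crop(d,230,130,330,270,4,'pics/t3.png')
E
```

```text
6.9667 [387.00660597 -17.89785979  77.792     ] [387.32546456 -17.93000208  78.16525332] [ 0.35026973 -0.56304822 -0.35031605] 13.849077164208735
```

View pics/s3.png

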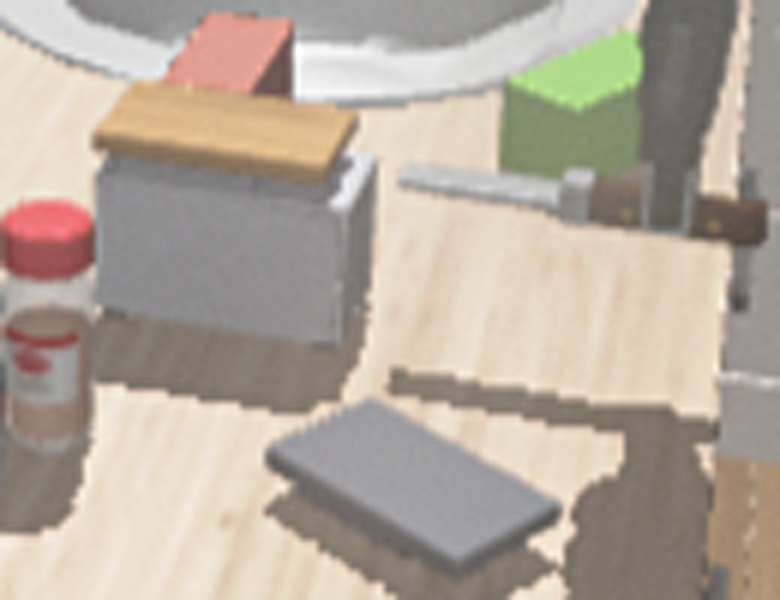

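View pics/t3.png

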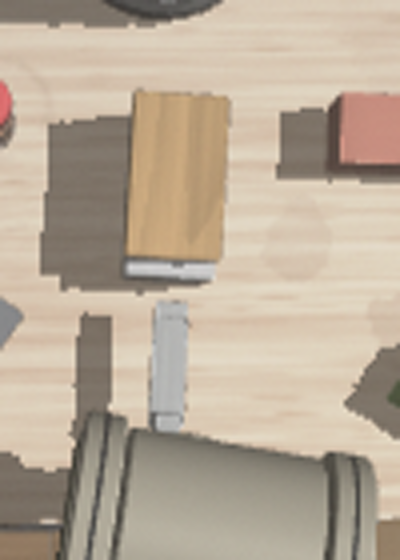

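```bash
python3 - <<'E'
from h import *
from scipy.spatial.transform import Rotation as Ro
s=pickle.load(open('side3.pkl','rb'));t=pickle.load(open('top3.pkl','rb'))
Rz=Ro.from_euler('z',-3.75,degrees=True)
O=np.array([602.7,-32,0])
W=lambda P:Rz.apply(np.array(P,float))+O
box=lambda x0,x1,w,z0,z1:[(x,y,z) for x in(x0,x1) for y in(-w,w) for z in(z0,z1)]
cad=W(box(-72,52,31,0,78));lid=W(box(-62,52,33,88,100))
G=np.array([387.2,-17.9,83.5]);L=lambda P:Rz.apply(np.array(P,float))+G
bl=L(box(45,125,12,-2.5,2.5));ha=L(box(-45,45,8,-10,10))
def draw(d,x0,y0,x1,y1,k,fn):
    im=cv2.resize(d['frame'][y0:y1,x0:x1],None,fx=k,fy=k,interpolation=cv2.INTER_CUBIC)
    for P,c in((cad,(255,0,0)),(lid,(0,0,255)),(bl,(0,160,0)),(ha,(255,0,255))):
        q=(proj(d,P)-[x0,y0]+.5)*k-.5
        for i in range(8):
            for j in range(i+1,8):
                if bin(i^j).count('1')==1: cv2.line(im,tuple(int(v) for v in q[i]),tuple(int(v) for v in q[j]),c,1)
    cv2.imwrite(fn,im)
draw(s,220,150,350,250,6,'pics/s3o.png');draw(t,230,130,330,250,5,'pics/t3o.png')
E
```

```text
(no output)
```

View pics/s3o.png

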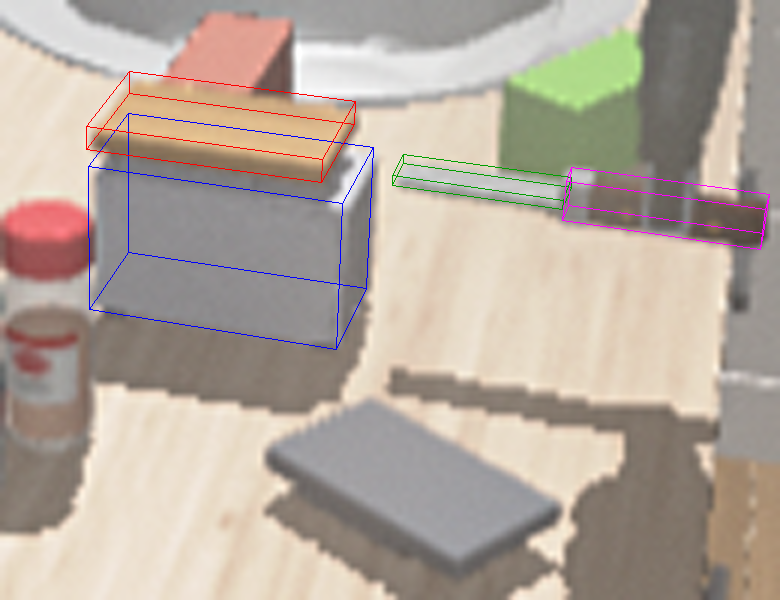

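View pics/t3o.png

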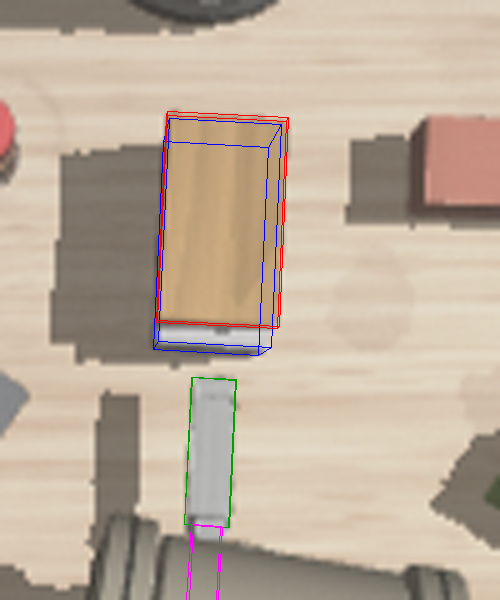

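>>> drive_tool --pt "255 0 0 0.004 0 0 0" --pt "255 0 0 0.008 0 0 0" --pt "255 0 0 0.012 0 0 0" --pt "255 0 0 0.016 0 0 0" --pt "255 0 0 0.02 0 0 0" --pt "255 0 0 0.024 0 0 0" --pt "255 0 0 0.028 0 0 0" --pt "255 0 0 0.032 0 0 0" --pt "255 0 0 0.036 0 0 0" --pt "255 0 0 0.036 0 0 0"

```text
time: 7.9
tool_pos: [423.7, -20.3, 77.9]
tcp_rot: [-1.0, 90.0, -4.8]
ft_force: [0.1, -0.2, -0.5]
finger_gap: 13.9
```

```bash
python3 - <<'E'
from plan import *
from h import *
from bench import sense,snapshot
commit([0,0,.036,0,0,0]);p,R=load();s=sense();print(s['time'],p,s['tool_pos'],s['ft_force'],s['finger_gap'])
d=snapshot('side');pickle.dump(d,open('side4.pkl','wb'));crop(d,220,150,350,250,6,'pics/s4.png')
E
```

```text
7.9 [422.92962103 -20.25094061  77.792     ] [423.69035987 -20.32383933  77.92040085] [ 0.13396753 -0.18462169 -0.5240165 ] 13.85379033724625
```

View pics/s4.png

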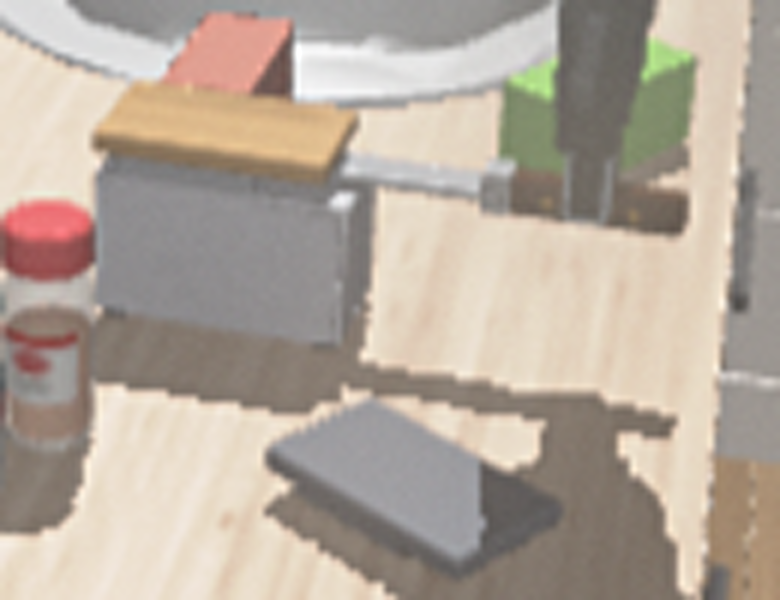

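No contact force, and the blade is entering under the lid edge at (345,165). I'll push on slowly.

>>> drive_tool --pt "255 0 0 0.003 0 0 0" --pt "255 0 0 0.006 0 0 0" --pt "255 0 0 0.009 0 0 0" --pt "255 0 0 0.012 0 0 0" --pt "255 0 0 0.014 0 0 0" --pt "255 0 0 0.016 0 0 0" --pt "255 0 0 0.018 0 0 0" --pt "255 0 0 0.019 0 0 0" --pt "255 0 0 0.02 0 0 0" --pt "255 0 0 0.02 0 0 0"

```text
time: 8.78
tool_pos: [443.0, -21.6, 77.8]
tcp_rot: [-3.5, 90.0, -7.3]
ft_force: [1.0, 1.4, -1.3]
finger_gap: 13.8
```

```bash
python3 - <<'E'
from plan import *
from bench import sense,snapshot
commit([0,0,.02,0,0,0]);p,R=load();s=sense();print(s['time'],p,s['tool_pos'],s['ft_force'],s['finger_gap'])
E
```

```text
8.7833 [442.88685161 -21.55820773  77.792     ] [443.03272286 -21.57420097  77.81594523] [ 1.01377942  1.39253963 -1.25284885] 13.777901116625715
```

>>> drive_tool --pt "255 0 0 0.0005 0 0 0" --pt "255 0 0 0.001 0 0 0" --pt "255 0 0 0.0015 0 0 0" --pt "255 0 0 0.002 0 0 0" --pt "255 0 0 0.0025 0 0 0" --pt "255 0 0 0.003 0 0 0" --pt "255 0 0 0.0035 0 0 0" --pt "255 0 0 0.004 0 0 0" --pt "255 0 0 0.0045 0 0 0" --pt "255 0 0 0.0045 0 0 0"

```text
time: 9.62
tool_pos: [446.7, -21.8, 77.5]
tcp_rot: [176.7, 89.9, 172.9]
ft_force: [-4.1, 0.1, -0.5]
finger_gap: 14.1
```

```bash
python3 - <<'E'
from plan import *
from bench import sense,snapshot
from h import *
commit([0,0,.0045,0,0,0]);p,R=load();s=sense();print(s['time'],p,s['tool_pos'],s['ft_force'],s['finger_gap'])
d=snapshot('side');pickle.dump(d,open('side5.pkl','wb'));crop(d,240,150,340,230,8,'pics/s5.png')
E
```

```text
9.6167 [447.37722849 -21.85234283  77.792     ] [446.69881353 -21.76204799  77.46062579] [-4.08752716  0.09885356 -0.47441264] 14.08821086865648
```

View pics/s5.png

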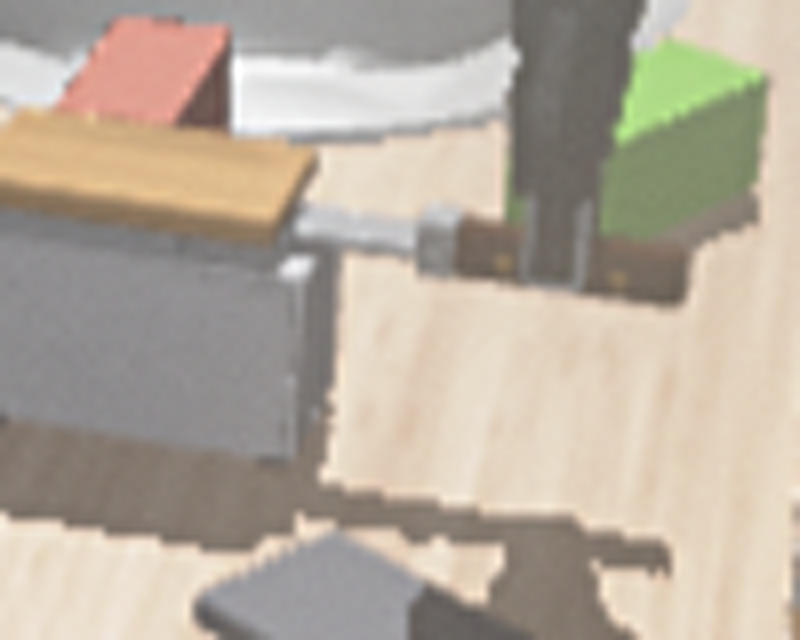

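Contact with the neck is −4 N in x at the predicted 447 mm. Now I'll compute the pry arc about the ledge edge.

```bash
cat > arc.py <<'E'
from plan import *
F=np.array([529.6,-27.2,78.0]);off=5.5
def pose(th,xl=84,yaw=-3.75):
    R=down(yaw,th)
    # tool axes: x down, z along lever
    g=F-R.apply([2.5,0,xl])   # lever bottom = +x tool by 2.5
    return g+R.apply([off,0,0]),R
E
python3 - <<'E'
from arc import *
for th in(0,2,4,6,8,10,12,14,16,18,20,22,24):
    p,R=pose(th);print(th,p.round(1),delta(p,R).round(4))
E
```

```text
0 [445.8 -21.7  75. ] [ 0.0028  0.     -0.0016  0.      0.      0.    ]
2 [445.9 -21.7  72.1] [ 0.0057  0.     -0.0014  0.     -0.0349 -0.    ]
4 [446.2 -21.7  69.1] [ 0.0086  0.     -0.0012  0.     -0.0698 -0.    ]
6 [446.6 -21.8  66.2] [ 0.0116  0.     -0.0008  0.     -0.1047 -0.    ]
8 [447.  -21.8  63.3] [ 0.0145  0.     -0.0004  0.     -0.1396 -0.    ]
10 [447.6 -21.8  60.5] [ 0.0173  0.      0.0002  0.     -0.1745 -0.    ]
12 [448.2 -21.9  57.6] [ 0.0202  0.      0.0009  0.     -0.2094 -0.    ]
14 [449.  -21.9  54.8] [ 0.023   0.      0.0016  0.     -0.2443 -0.    ]
16 [449.9 -22.   52. ] [ 0.0258  0.      0.0025  0.     -0.2793 -0.    ]
18 [450.8 -22.   49.2] [ 0.0286  0.      0.0034  0.     -0.3142 -0.    ]
20 [451.9 -22.1  46.5] [ 0.0313  0.      0.0045  0.     -0.3491 -0.    ]
22 [453.  -22.2  43.8] [ 0.034   0.      0.0056  0.     -0.384  -0.    ]
24 [454.2 -22.3  41.1] [ 0.0367  0.      0.0069  0.     -0.4189 -0.    ]
```

>>> drive_tool --pt "255 0.0014 0 -0.001 0 0 0" --pt "255 0.0028 0 -0.0016 0 0 0" --pt "255 0.0043 0 -0.0015 0 -0.0175 0" --pt "255 0.0057 0 -0.0014 0 -0.035 0" --pt "255 0.0072 0 -0.0013 0 -0.052 0" --pt "255 0.0086 0 -0.0012 0 -0.07 0" --pt "255 0.0101 0 -0.001 0 -0.087 0" --pt "255 0.0116 0 -0.0008 0 -0.105 0" --pt "255 0.013 0 -0.0006 0 -0.122 0" --pt "255 0.0145 0 -0.0004 0 -0.14 0"

```text
time: 10.5
tool_pos: [447.1, -21.8, 63.3]
tcp_rot: [-0.0, 81.9, -3.8]
ft_force: [0.5, -0.9, 0.3]
finger_gap: 13.9
```

```bash
python3 - <<'E'
from arc import *
from bench import sense,snapshot
from h import *
commit([0.0145,0,-.0004,0,-.14,0]);p,R=load();s=sense();print(s['time'],p,s['tool_pos'],s['ft_force'],s['wrist_torque'],s['finger_gap'])
d=snapshot('side');pickle.dump(d,open('side6.pkl','wb'));crop(d,240,150,340,230,8,'pics/s6.png')
for th in(8,10,12,14,16,18,20,22,24):
    p,R=pose(th);print(th,delta(p,R).round(4))
E
```

```text
10.5 [446.97808388 -21.82619749  63.292     ] [447.09478235 -21.84122278  63.30255071] [ 0.50675971 -0.90915917  0.2896935 ] [ 0.00700678 -0.11927387 -0.04673995] 13.924289327609722
8 [-0.      0.      0.      0.      0.0004 -0.    ]
10 [ 0.0029  0.      0.0002  0.     -0.0345 -0.    ]
12 [ 0.0058  0.      0.0004  0.     -0.0694 -0.    ]
14 [ 0.0087  0.      0.0008  0.     -0.1043 -0.    ]
16 [ 0.0116  0.      0.0013  0.     -0.1393 -0.    ]
18 [ 0.0145  0.      0.0018  0.     -0.1742 -0.    ]
20 [ 0.0174  0.      0.0025  0.     -0.2091 -0.    ]
22 [ 0.0202  0.      0.0033  0.     -0.244  -0.    ]
24 [ 0.023   0.      0.0041  0.     -0.2789 -0.    ]
```

View pics/s6.png

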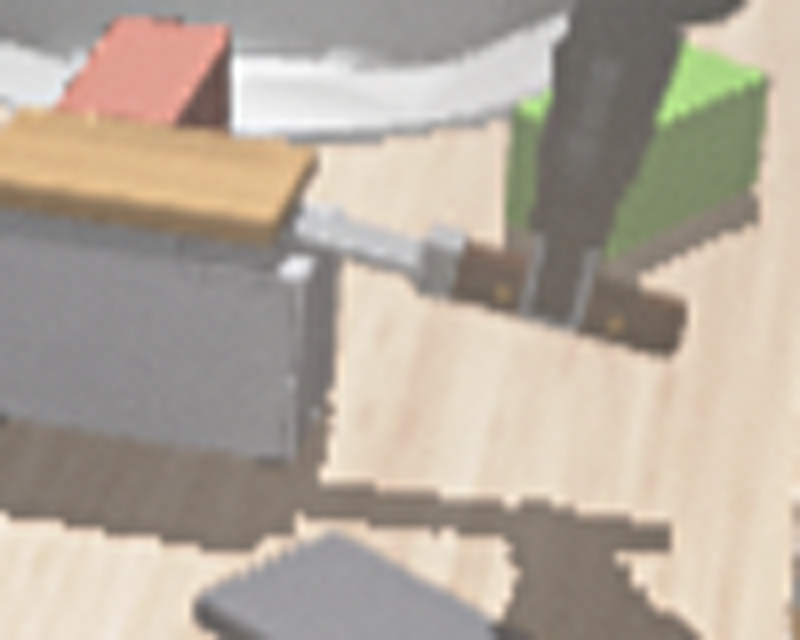

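No load yet, as predicted, since the tip only now reaches the lid's underside. Continuing slowly to about 16°.

>>> drive_tool --pt "255 0.0012 0 0.0001 0 -0.014 0" --pt "255 0.0024 0 0.0002 0 -0.028 0" --pt "255 0.0036 0 0.0003 0 -0.042 0" --pt "255 0.0047 0 0.0003 0 -0.056 0" --pt "255 0.0058 0 0.0004 0 -0.069 0" --pt "255 0.007 0 0.0006 0 -0.083 0" --pt "255 0.0082 0 0.0008 0 -0.097 0" --pt "255 0.0093 0 0.001 0 -0.111 0" --pt "255 0.0105 0 0.0011 0 -0.125 0" --pt "255 0.0116 0 0.0013 0 -0.139 0"

```text
time: 11.38
tool_pos: [449.8, -22.0, 51.7]
tcp_rot: [0.0, 73.9, -3.7]
ft_force: [-2.1, 0.0, 0.6]
finger_gap: 13.7
```

```bash
python3 - <<'E'
from arc import *
from bench import sense,snapshot
from h import *
commit([0.0116,0,.0013,0,-.139,0]);p,R=load();s=sense();print(s['time'],p,s['tool_pos'],s['tcp_rot'],s['ft_force'],s['wrist_torque'],s['finger_gap'])
d=snapshot('side');pickle.dump(d,open('side7.pkl','wb'));crop(d,240,150,340,230,8,'pics/s7.png')
for th in(18,20,22,24,26):
    p,R=pose(th);print(th,delta(p,R).round(4))
E
```

```text
11.3833 [449.87785045 -22.01614215  51.98690049] [449.81821298 -21.98664104  51.70364037] [ 1.47020764e-02  7.39420587e+01 -3.73663045e+00] [-2.10042948  0.02811327  0.56347884] [-0.02302253  0.34896822 -0.00645864] 13.728955327347192
18 [ 0.0029  0.      0.0001  0.     -0.0352 -0.    ]
20 [ 0.0059  0.      0.0004  0.     -0.0701 -0.    ]
22 [ 0.0088  0.      0.0007  0.     -0.105  -0.    ]
24 [ 0.0117  0.      0.0012  0.     -0.1399 -0.    ]
26 [ 0.0146  0.      0.0018  0.     -0.1748 -0.    ]
```

View pics/s7.png

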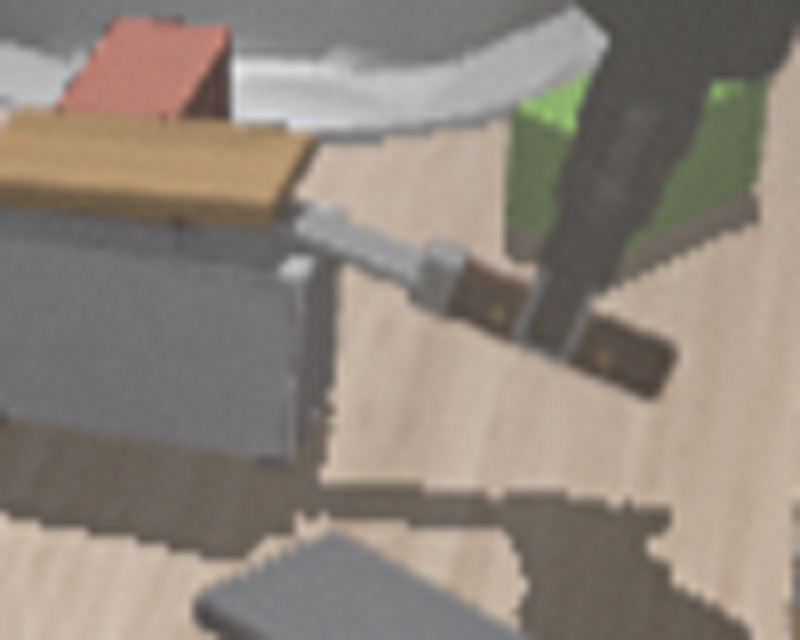

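The lid front corner rose from (265,242) to (268,222), roughly 6–7 mm. Continuing.

>>> drive_tool --pt "255 0.001 0 0 0 -0.012 0" --pt "255 0.002 0 0.0001 0 -0.024 0" --pt "255 0.003 0 0.0001 0 -0.036 0" --pt "255 0.004 0 0.0002 0 -0.047 0" --pt "255 0.005 0 0.0003 0 -0.059 0" --pt "255 0.006 0 0.0004 0 -0.07 0" --pt "255 0.007 0 0.0005 0 -0.083 0" --pt "255 0.008 0 0.0006 0 -0.095 0" --pt "255 0.0088 0 0.0007 0 -0.105 0" --pt "255 0.0088 0 0.0007 0 -0.105 0"

```text
time: 12.27
tool_pos: [452.7, -22.1, 43.4]
tcp_rot: [0.0, 68.0, -3.7]
ft_force: [-0.3, 0.4, -0.3]
finger_gap: 14.0
```

```bash
python3 - <<'E'
from arc import *
from bench import sense,snapshot
from h import *
commit([0.0088,0,.0007,0,-.105,0]);p,R=load();s=sense();print(s['time'],p,s['tool_pos'],s['tcp_rot'],s['ft_force'],s['wrist_torque'],s['finger_gap'])
d=snapshot('side');pickle.dump(d,open('side8.pkl','wb'));crop(d,240,150,340,230,8,'pics/s8.png')
for th in(0,22,24,26):
    p,R=pose(th);print(th,delta(p,R).round(4))
E
```

```text
12.2667 [452.96763201 -22.21853345  43.71996105] [452.66323432 -22.14337612  43.35840204] [ 1.58044154e-02  6.79649407e+01 -3.73474228e+00] [-0.25055667  0.39018385 -0.30927138] [0.02060345 0.13146762 0.00996921] 14.043124658582746
0 [-0.0317  0.      0.005   0.      0.384  -0.    ]
22 [-0.  0.  0.  0.  0. -0.]
24 [ 0.0029  0.      0.0002  0.     -0.0349 -0.    ]
26 [ 0.0058  0.      0.0005  0.     -0.0698 -0.    ]
```

View pics/s8.png

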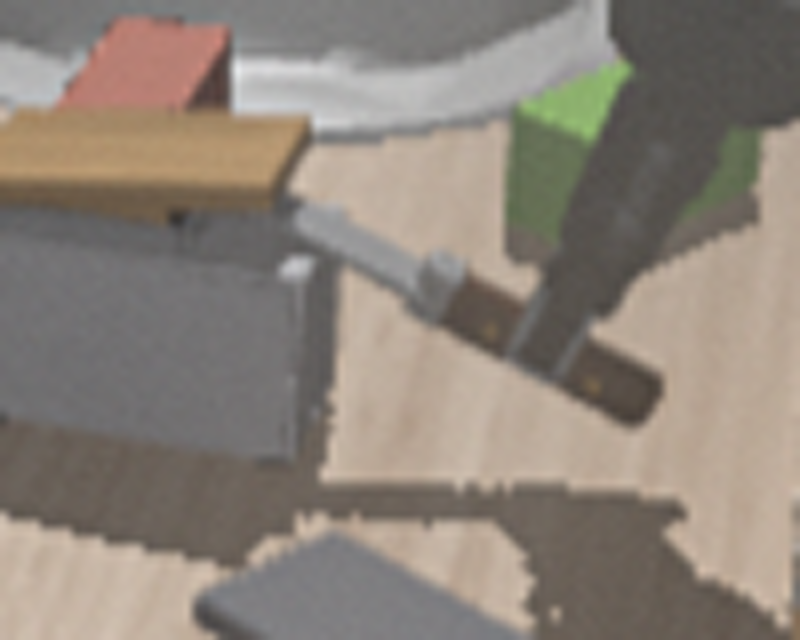

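```bash
python3 - <<'E'
from arc import *
for th in(19,16,13,10):
    p,R=pose(th);print(th,delta(p,R).round(4))
E
```

```text
19 [-0.0044  0.      0.      0.      0.0524 -0.    ]
16 [-0.0088  0.      0.0002  0.      0.1047 -0.    ]
13 [-0.0132  0.      0.0006  0.      0.1571 -0.    ]
10 [-0.0175  0.      0.0013  0.      0.2095 -0.    ]
```

>>> drive_tool --pt "255 0 0 0 0 0 0" --pt "255 -0.002 0 0 0 0.025 0" --pt "255 -0.0044 0 0 0 0.052 0" --pt "255 -0.0066 0 0.0001 0 0.078 0" --pt "255 -0.0088 0 0.0002 0 0.105 0" --pt "255 -0.011 0 0.0004 0 0.131 0" --pt "255 -0.0132 0 0.0006 0 0.157 0" --pt "255 -0.0155 0 0.0009 0 0.183 0" --pt "255 -0.0175 0 0.0013 0 0.21 0" --pt "255 -0.0175 0 0.0013 0 0.21 0"

```text
time: 13.15
tool_pos: [448.7, -22.1, 61.3]
tcp_rot: [-0.1, 80.0, -3.8]
ft_force: [1.0, -0.2, -1.1]
finger_gap: 13.8
```

```bash
python3 - <<'E'
from arc import *
from bench import sense,snapshot
from h import *
commit([-0.0175,0,.0013,0,.21,0]);p,R=load();s=sense();print(s['time'],p,s['tool_pos'],s['tcp_rot'],s['ft_force'],s['finger_gap'])
d=snapshot('side');pickle.dump(d,open('side9.pkl','wb'));crop(d,240,150,340,230,8,'pics/s9.png')
E
```

```text
13.15 [447.62833735 -21.86879132  60.4325196 ] [448.67773487 -22.06567558  61.27149799] [-5.69029955e-02  8.00368465e+01 -3.80389952e+00] [ 1.02138559 -0.16714163 -1.07716934] 13.760126473356966
```

View pics/s9.png

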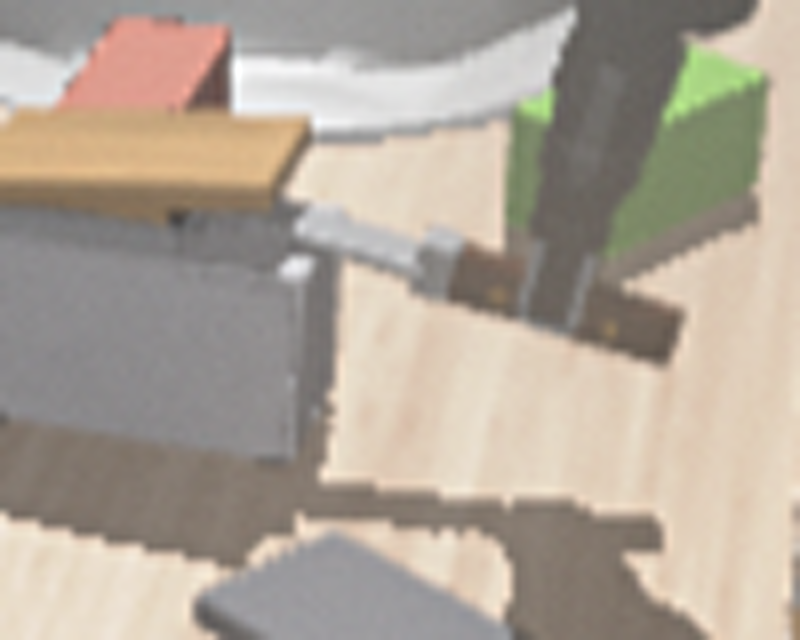

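The lid stays up with its front lower corner at (268,208), so it has sprung and no longer needs the lever. Withdrawing the lever now.

>>> drive_tool --pt "255 -0.001 0 -0.003 0 0 0" --pt "255 -0.001 0 -0.009 0 0 0" --pt "255 -0.001 0 -0.016 0 0 0" --pt "255 -0.001 0 -0.024 0 0 0" --pt "255 -0.001 0 -0.033 0 0 0" --pt "255 -0.001 0 -0.042 0 0 0" --pt "255 -0.001 0 -0.051 0 0 0" --pt "255 -0.001 0 -0.059 0 0 0" --pt "255 -0.001 0 -0.064 0 0 0" --pt "255 -0.001 0 -0.064 0 0 0"

```text
time: 14.03
tool_pos: [383.0, -17.5, 49.5]
tcp_rot: [0.0, 80.1, -3.7]
ft_force: [-0.8, 0.3, -1.5]
finger_gap: 13.7
```

```bash
python3 - <<'E'
from arc import *
from bench import sense,snapshot
from h import *
commit([-0.001,0,-.064,0,0,0]);p,R=load();s=sense();print(s['time'],p,s['tool_pos'],s['ft_force'])
d=snapshot('side');pickle.dump(d,open('side10.pkl','wb'));crop(d,220,150,350,250,6,'pics/s10.png')
d=snapshot('top');pickle.dump(d,open('top10.pkl','wb'))
p,R=[400,120,90],down(-2.5);print(delta(p,R).round(4))
E
```

```text
14.0333 [384.55676988 -17.73738711  50.337527  ] [383.04594689 -17.52743534  49.47914094] [-0.83049592  0.2612777  -1.45972136]
[-0.038   0.1385  0.0132 -0.0217  0.174   0.0019]
```

View pics/s10.png

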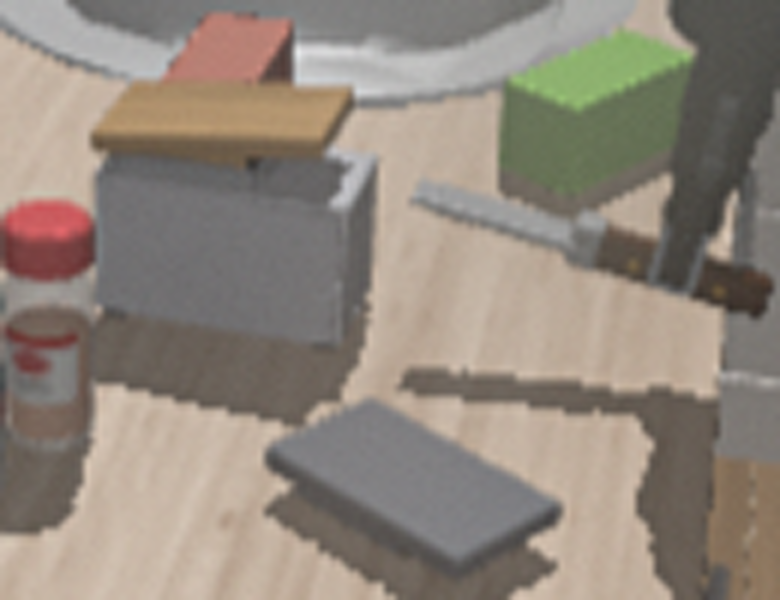

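The lid is sprung and tilted (plug visible at (250,160)), and the lever is clear. Next, level it and carry it back to its original free spot.

>>> drive_tool --pt "255 -0.004 0.005 0 0 0.02 0" --pt "255 -0.008 0.015 0 0 0.04 0" --pt "255 -0.012 0.03 0.001 0 0.06 0" --pt "255 -0.016 0.048 0.003 -0.004 0.08 0" --pt "255 -0.02 0.066 0.005 -0.008 0.1 0.001" --pt "255 -0.025 0.084 0.007 -0.012 0.12 0.001" --pt "255 -0.03 0.102 0.009 -0.016 0.14 0.002" --pt "255 -0.034 0.12 0.011 -0.02 0.16 0.002" --pt "255 -0.038 0.132 0.013 -0.022 0.174 0.002" --pt "255 -0.038 0.1385 0.013 -0.022 0.174 0.002"

```text
time: 14.97
tool_pos: [401.5, 121.9, 91.3]
tcp_rot: [38.1, 90.0, 35.7]
ft_force: [0.2, 0.3, -1.6]
finger_gap: 13.8
```

```bash
python3 - <<'E'
from arc import *
from bench import sense
commit([-.038,.1385,.013,-.022,.174,.002]);p,R=load();s=sense();print(s['time'],p,s['tool_pos'],s['ft_force'],R.as_matrix().round(4))
print(delta([432,263,40],down(-2.5)).round(4))
E
```

```text
14.9667 [399.82129837 120.05954678  90.01433609] [401.49587751 121.9232864   91.34762944] [ 0.21636252  0.29321439 -1.57218351] [[-0.000e+00  4.330e-02  9.991e-01]
 [ 1.000e-04  9.991e-01 -4.330e-02]
 [-1.000e+00  1.000e-04 -0.000e+00]]
[ 5.000e-02  1.442e-01  2.600e-02  3.000e-04 -0.000e+00 -1.000e-04]
```

>>> drive_tool --pt "255 0 0.01 0.004 0 0 0" --pt "255 0 0.03 0.008 0 0 0" --pt "255 0.002 0.054 0.012 0 0 0" --pt "255 0.006 0.078 0.016 0 0 0" --pt "255 0.012 0.102 0.02 0 0 0" --pt "255 0.02 0.122 0.024 0 0 0" --pt "255 0.03 0.136 0.026 0 0 0" --pt "255 0.04 0.144 0.026 0 0 0" --pt "255 0.05 0.144 0.026 0 0 0" --pt "255 0.05 0.144 0.026 0 0 0"

```text
time: 15.8
tool_pos: [430.2, 262.0, 37.2]
tcp_rot: [-148.4, 89.7, -150.9]
ft_force: [-0.3, -0.6, -3.3]
finger_gap: 13.5
```

```bash
python3 - <<'E'
from arc import *
from bench import sense,snapshot
from h import *
commit([.05,.144,.026,0,0,0]);p,R=load();s=sense();print(s['time'],p,s['tool_pos'],s['ft_force'])
d=snapshot('side');crop(d,200,160,350,290,5,'pics/s11.png')
E
```

```text
15.8 [432.03679474 262.80165485  40.02581364] [430.22607196 262.03793355  37.21274937] [-0.29324784 -0.60854721 -3.34486539]
```

View pics/s11.png

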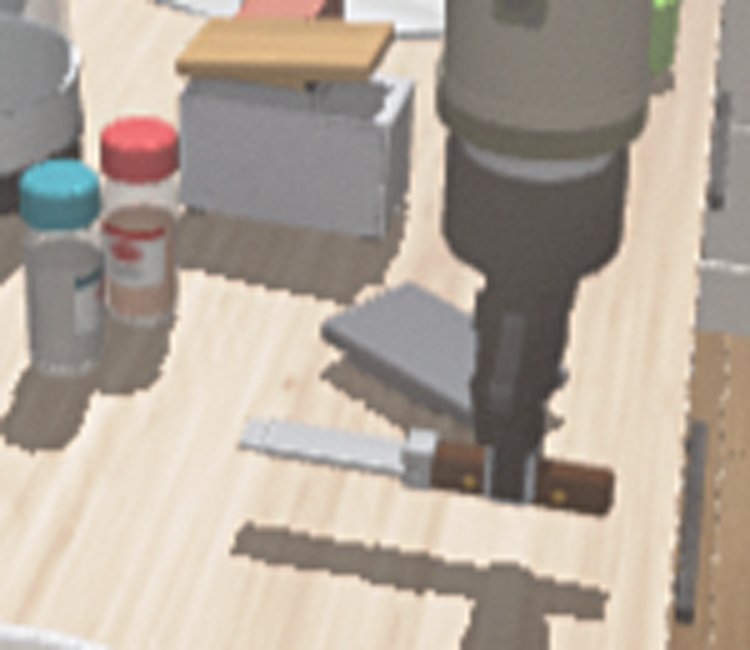

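The lever looks level at (240–610, 440–495). Lower it 35 mm and release.

>>> drive_tool --pt "255 0.006 0 0 0 0 0" --pt "255 0.013 0 0 0 0 0" --pt "255 0.02 0 0 0 0 0" --pt "255 0.026 0 0 0 0 0" --pt "255 0.03 0 0 0 0 0" --pt "255 0.032 0 0 0 0 0" --pt "255 0.034 0 0 0 0 0" --pt "255 0.035 0 0 0 0 0" --pt "255 0.035 0 0 0 0 0" --pt "255 0.035 0 0 0 0 0"

```text
time: 16.68
tool_pos: [432.3, 262.9, 5.3]
tcp_rot: [35.2, 90.0, 32.8]
ft_force: [0.9, 0.3, -1.0]
finger_gap: 13.7
```

>>> drive_tool --pt "200 0 0 0 0 0 0" --pt "150 0 0 0 0 0 0" --pt "100 0 0 0 0 0 0" --pt "50 0 0 0 0 0 0" --pt "0 0 0 0 0 0 0" --pt "0 0 0 0 0 0 0" --pt "0 0 0 0 0 0 0" --pt "0 0 0 0 0 0 0" --pt "0 -0.01 0 0 0 0 0" --pt "0 -0.03 0 0 0 0 0"

```text
time: 17.52
tool_pos: [429.8, 261.7, 33.3]
tcp_rot: [-152.8, 89.7, -155.3]
ft_force: [0.3, -0.4, -0.3]
finger_gap: 85.5
```

```bash
python3 - <<'E'
from arc import *
from bench import sense
commit([.035,0,0,0,0,0]);commit([-.03,0,0,0,0,0]);p,R=load();s=sense();print(s['time'],p,s['tool_pos'],s['ft_force'],s['finger_gap'])
print(delta([470,120,230],down(-3.75)).round(4))
E
```

```text
17.5167 [432.0367814  262.8020599   35.02581366] [429.80895442 261.71940603  33.25123743] [ 0.26216675 -0.43763175 -0.2619352 ] 85.49618576137901
[-1.95e-01 -1.41e-01  4.41e-02  2.21e-02 -0.00e+00 -1.00e-04]
```

>>> drive_tool --pt "0 -0.02 0 0 0 0 0" --pt "0 -0.05 0 0 0 0 0" --pt "0 -0.085 -0.005 0 0 0 0" --pt "0 -0.12 -0.02 0.01 0 0 0" --pt "0 -0.15 -0.045 0.02 0.005 0 0" --pt "0 -0.175 -0.075 0.03 0.01 0 0" --pt "0 -0.19 -0.105 0.04 0.015 0 0" --pt "0 -0.195 -0.13 0.044 0.022 0 0" --pt "0 -0.195 -0.141 0.044 0.022 0 0" --pt "0 -0.195 -0.141 0.044 0.022 0 0"

```text
time: 18.35
tool_pos: [470.1, 118.1, 231.0]
tcp_rot: [-5.6, 89.9, -9.5]
ft_force: [0.0, 0.3, -0.3]
finger_gap: 85.3
```

```bash
cat > fit.py <<'E'
from h import *
from scipy.spatial.transform import Rotation as Ro
O=np.array([602.7,-32,0]);Rz=Ro.from_euler('z',-3.75,degrees=True)
def lidpts(th,dx=0,dz=0):
    P=np.array([(x,y,z) for x in(-57,57) for y in(-33,33) for z in(-6,6)],float)
    # pivot at caddy (46,88)
    P=P+[-5,0,94]; piv=np.array([46,0,88.])
    P=Ro.from_euler('y',th,degrees=True).apply(P-piv)+piv+[dx,0,dz]
    return Rz.apply(P)+O
def draw(d,sets,x0,y0,x1,y1,k,fn,sh=(0,0)):
    im=cv2.resize(d['frame'][y0:y1,x0:x1],None,fx=k,fy=k,interpolation=cv2.INTER_CUBIC)
    for P,c in sets:
        q=(proj(d,P)+sh-[x0,y0]+.5)*k-.5
        for i in range(8):
            for j in range(i+1,8):
                if bin(i^j).count('1')==1: cv2.line(im,tuple(int(v) for v in q[i]),tuple(int(v) for v in q[j]),c,1)
    cv2.imwrite(fn,im)
E
python3 - <<'E'
from arc import commit,load
from fit import *
from bench import sense,snapshot
commit([-.195,-.141,.044,.022,0,0]);p,R=load();s=sense();print(s['time'],p,s['tool_pos'])
t=pickle.load(open('top10.pkl','rb'));s=pickle.load(open('side10.pkl','rb'))
S=[(lidpts(0),(255,0,0)),(lidpts(7),(0,0,255))]
draw(s,S,225,150,305,210,9,'pics/o1.png',(1,1.6));draw(t,S,250,140,300,210,8,'pics/o2.png')
d=snapshot('top');crop(d,150,130,300,250,5,'pics/t12.png');pickle.dump(d,open('top12.pkl','wb'))
d=snapshot('side');crop(d,190,140,350,290,4,'pics/s12.png');pickle.dump(d,open('side12.pkl','wb'))
E
```

```text
18.35 [469.88591851 120.01202837 230.01414591] [470.14417514 118.06199411 230.95890255]
```

View pics/o1.png

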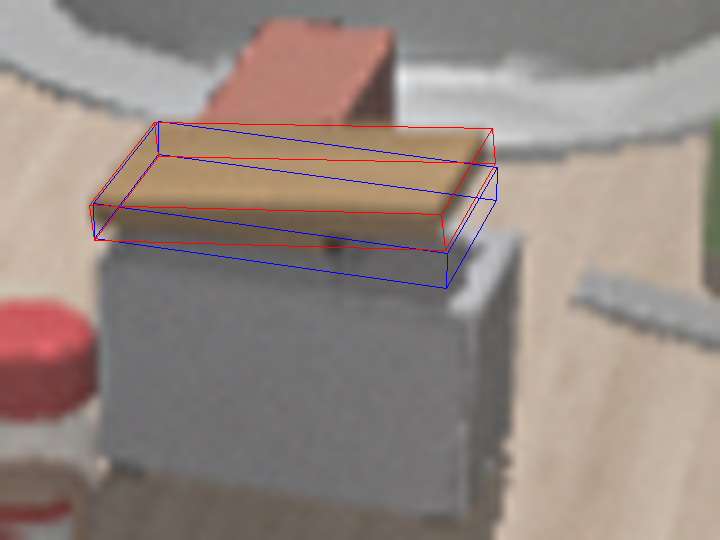

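View pics/o2.png

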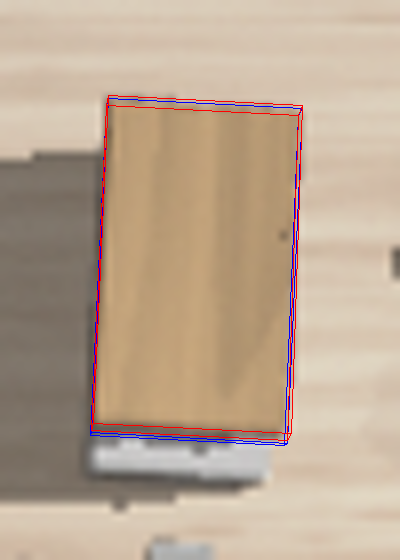

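View pics/s12.png

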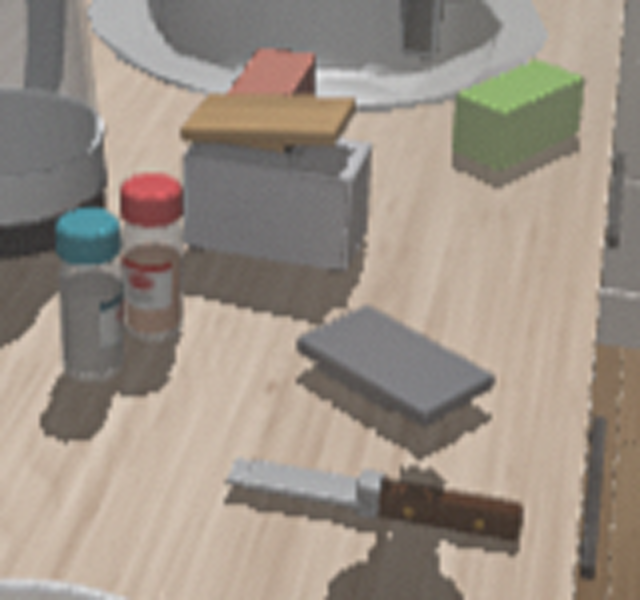

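The lever lies flat again, and the 7° tilt model fits the lid. Next is a tilted grasp at the lid centre.

```bash
python3 - <<'E'
from arc import *
from fit import lidpts
c=lidpts(7).mean(0);print(c)
R=down(-3.75,-7)
tcp=c+R.apply([19,0,0]);pre=tcp-R.apply([90,0,0]);print(tcp,pre)
print('pre',delta(pre,R).round(4))
E
```

```text
[598.8196882  -31.74567093 100.17061342]
[596.50912837 -31.59422884  81.31223654] [607.45388544 -32.31158611 170.64139019]
pre [ 5.940e-02 -1.430e-01  1.472e-01  1.000e-04  1.222e-01 -1.000e-04]
```

>>> drive_tool --pt "0 0 -0.015 0.015 0 0.01 0" --pt "0 0 -0.032 0.032 0 0.022 0" --pt "0 0.005 -0.05 0.05 0 0.036 0" --pt "0 0.012 -0.068 0.068 0 0.05 0" --pt "0 0.02 -0.086 0.086 0 0.064 0" --pt "0 0.03 -0.104 0.104 0 0.08 0" --pt "0 0.04 -0.122 0.122 0 0.1 0" --pt "0 0.05 -0.136 0.138 0 0.122 0" --pt "0 0.0594 -0.143 0.147 0 0.122 0" --pt "0 0.0594 -0.143 0.147 0 0.122 0"

```text
time: 19.28
tool_pos: [606.8, -32.1, 166.4]
tcp_rot: [179.8, 82.7, 176.1]
ft_force: [0.4, 0.4, -0.5]
finger_gap: 85.1
```

```bash
python3 - <<'E'
from arc import *
from bench import sense,snapshot
from h import *
commit([.0594,-.143,.147,0,.122,0]);p,R=load();s=sense();print(s['time'],p,s['tool_pos'],s['tcp_rot'])
d=snapshot('wrist');cv2.imwrite('pics/w13.png',d['frame']);pickle.dump(d,open('w13.pkl','wb'))
E
```

```text
19.2833 [607.23399656 -32.2771575  170.60144252] [606.75992241 -32.10969517 166.38886194] [179.84750021  82.69179619 176.09691348]
```

View pics/w13.png

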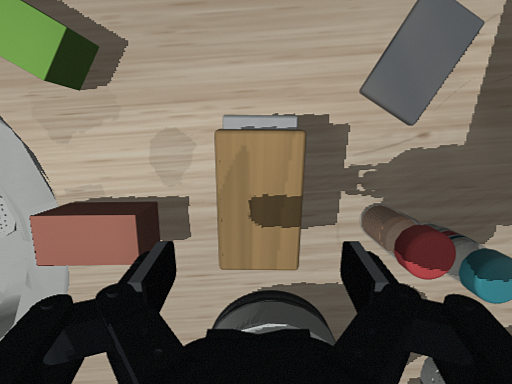

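```bash
python3 - <<'E'
from h import *
s=pickle.load(open('side0.pkl','rb'));t=pickle.load(open('top0.pkl','rb'))
for uv in((165,190),(190,200),(216,190)): print(onz(s,uv,0).round())
for z in(0,100,250): print(z,onz(t,(270,132),z).round())
from bench import snapshot,sense
print(sense()['tool_pos'])
d=snapshot('side');cv2.imwrite('pics/s13.png',d['frame'])
E
```

```text
[880. -20.   0.]
[785.  20.   0.]
[729. -58.   0.]
0 [735. -28.   0.]
100 [712. -22. 100.]
250 [677. -13. 250.]
[606.29829516 -31.20650966 167.77983668]
```

View pics/s13.png

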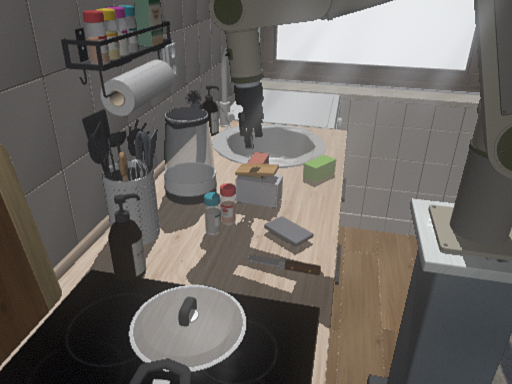

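The fingers straddle the lid symmetrically (pads at 165 and 350, lid at 217–302). Descending 89 mm along the tool.

>>> drive_tool --pt "0 0.01 0 0 0 0 0" --pt "0 0.022 0 0 0 0 0" --pt "0 0.035 0 0 0 0 0" --pt "0 0.048 0 0 0 0 0" --pt "0 0.06 0 0 0 0 0" --pt "0 0.07 0 0 0 0 0" --pt "0 0.078 0 0 0 0 0" --pt "0 0.084 0 0 0 0 0" --pt "0 0.089 0 0 0 0 0" --pt "0 0.089 0 0 0 0 0"

```text
time: 20.22
tool_pos: [595.8, -31.5, 81.1]
tcp_rot: [179.9, 82.9, 176.2]
ft_force: [-0.5, -0.3, 0.4]
finger_gap: 85.3
```

>>> drive_tool --pt "15 0 0 0 0 0 0" --pt "30 0 0 0 0 0 0" --pt "40 0 0 0 0 0 0" --pt "50 0 0 0 0 0 0" --pt "60 0 0 0 0 0 0" --pt "80 0 0 0 0 0 0" --pt "120 0 0 0 0 0 0" --pt "160 0 0 0 0 0 0" --pt "200 0 0 0 0 0 0" --pt "200 0 0 0 0 0 0" --squeeze 40

```text
time: 21.05
tool_pos: [596.9, -31.6, 83.0]
tcp_rot: [180.0, 83.1, 176.2]
ft_force: [-0.7, 0.4, 6.1]
finger_gap: 65.1
```

```bash
python3 - <<'E'
from arc import *
from bench import sense,snapshot
from h import *
commit([.089,0,0,0,0,0]);p,R=load();s=sense();print(s['time'],p,s['tool_pos'],s['tcp_rot'],s['ft_force'],s['finger_gap'])
d=snapshot('side');crop(d,220,130,320,220,7,'pics/s14.png');pickle.dump(d,open('s14.pkl','wb'))
d=snapshot('wrist');cv2.imwrite('pics/w14.png',d['frame'])
E
```

```text
21.05 [596.42579366 -31.56272293  82.26304581] [596.94725814 -31.59346244  82.98163902] [179.97648038  83.08079949 176.23317949] [-0.65311509  0.36903485  6.13490971] 65.09382576042245
```

View pics/s14.png

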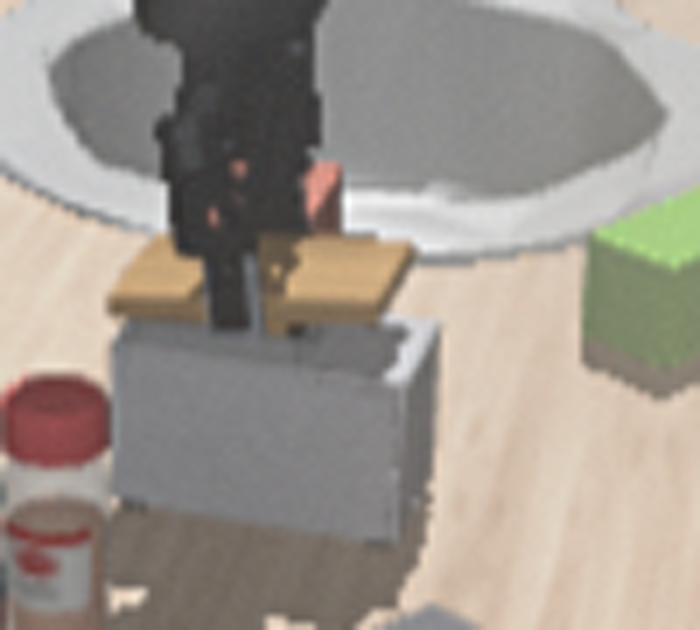

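View pics/w14.png

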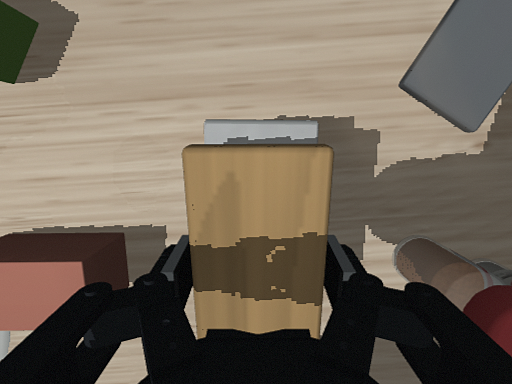

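Gripped at 65.1 mm on both sides. Lifting straight up.

>>> drive_tool --pt "200 -0.002 0 -0.0002 0 0 0" --pt "200 -0.005 0 -0.0006 0 0 0" --pt "200 -0.009 0 -0.0011 0 0 0" --pt "200 -0.014 0 -0.0017 0 0 0" --pt "200 -0.02 0 -0.0025 0 0 0" --pt "200 -0.028 0 -0.0034 0 0 0" --pt "200 -0.037 0 -0.0045 0 0 0" --pt "200 -0.046 0 -0.0056 0 0 0" --pt "200 -0.054 0 -0.0066 0 0 0" --pt "200 -0.058 0 -0.0071 0 0 0" --squeeze 50

```text
time: 21.98
tool_pos: [597.3, -31.7, 142.9]
tcp_rot: [-180.0, 83.1, 176.3]
ft_force: [-0.3, 0.8, -0.7]
finger_gap: 64.7
```

```bash
python3 - <<'E'
from arc import *
from bench import sense,snapshot
from h import *
commit([-.058,0,-.0071,0,0,0]);p,R=load();s=sense();print(s['time'],p,s['tool_pos'],s['tcp_rot'],s['ft_force'],s['finger_gap'])
d=snapshot('side');crop(d,220,110,320,220,6,'pics/s15.png');pickle.dump(d,open('s15.pkl','wb'))
print(delta([455,-110,110],down(-3.75)).round(4))
E
```

```text
21.9833 [596.43715803 -31.56819011 140.69599748] [597.29032488 -31.68802876 142.85617727] [-179.95457161   83.14847541  176.30182072] [-0.29240429  0.81683374 -0.71163881] 64.74593147823384
[ 4.700e-02 -8.750e-02 -1.313e-01  1.000e-04 -1.220e-01 -1.000e-04]
```

View pics/s15.png

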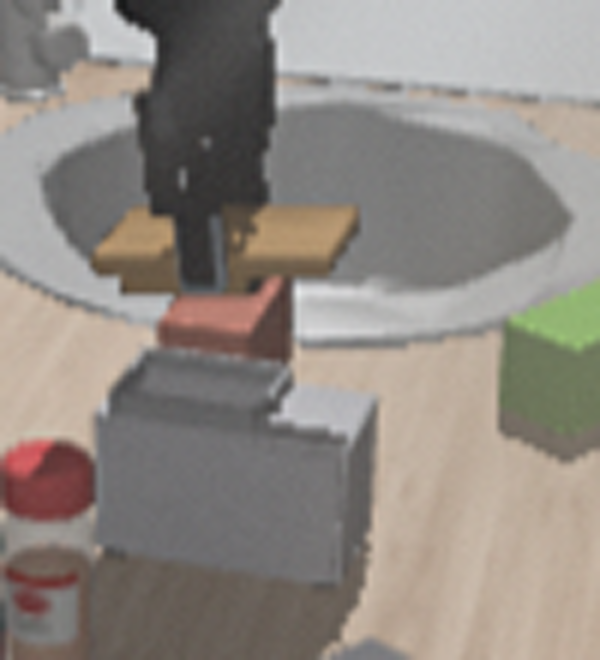

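The lid is off cleanly. Carrying it to the free area at about (455,−110), levelling on the way.

>>> drive_tool --pt "200 -0.002 -0.004 -0.006 0 -0.008 0" --pt "200 -0.002 -0.012 -0.018 0 -0.018 0" --pt "200 0 -0.022 -0.034 0 -0.03 0" --pt "200 0.004 -0.033 -0.05 0 -0.045 0" --pt "200 0.009 -0.044 -0.067 0 -0.06 0" --pt "200 0.014 -0.055 -0.084 0 -0.075 0" --pt "200 0.02 -0.066 -0.1 0 -0.09 0" --pt "200 0.026 -0.077 -0.116 0 -0.106 0" --pt "200 0.03 -0.084 -0.127 0 -0.122 0" --pt "200 0.032 -0.0875 -0.133 0 -0.122 0"

```text
time: 22.87
tool_pos: [452.5, -110.4, 123.8]
tcp_rot: [172.0, 89.9, 168.2]
ft_force: [-0.6, 0.2, -1.0]
finger_gap: 64.9
```

```bash
python3 - <<'E'
from arc import *
from bench import sense,snapshot
from h import *
commit([.032,-.0875,-.133,0,-.122,0]);p,R=load();s=sense();print(s['time'],p,s['tool_pos'],s['tcp_rot'],s['ft_force'],s['finger_gap'])
d=snapshot('side');crop(d,220,110,350,220,6,'pics/s16.png');pickle.dump(d,open('s16.pkl','wb'))
d=snapshot('top');crop(d,220,130,380,260,5,'pics/t16.png')
print(delta([455,-110,30],down(-3.75)).round(4))
E
```

```text
22.8667 [ 455.10760867 -110.00541878  125.11364741] [ 452.45924032 -110.43691256  123.84771907] [172.04185696  89.92514566 168.24314213] [-0.56797942  0.19427338 -0.98139708] 64.89181339279266
[ 0.0951 -0.     -0.0001  0.0001 -0.     -0.0001]
```

View pics/s16.png

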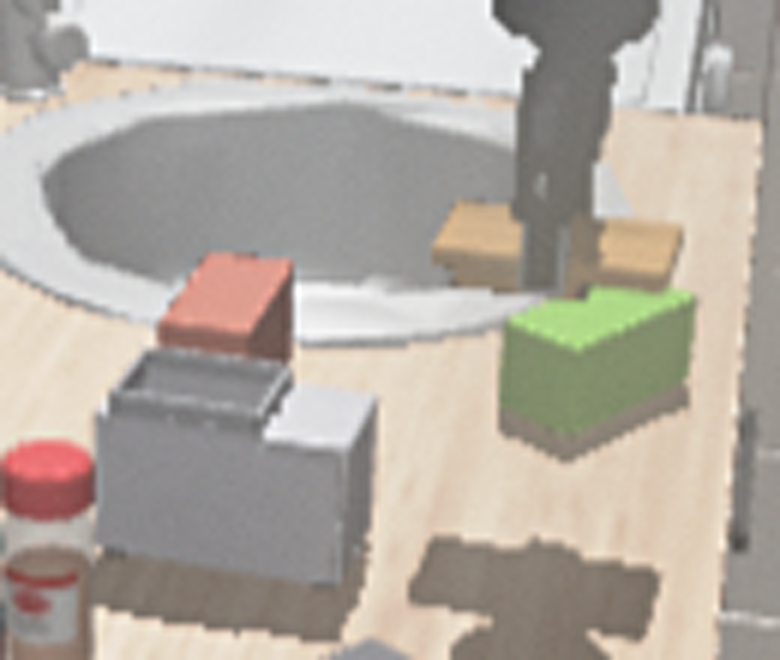

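View pics/t16.png

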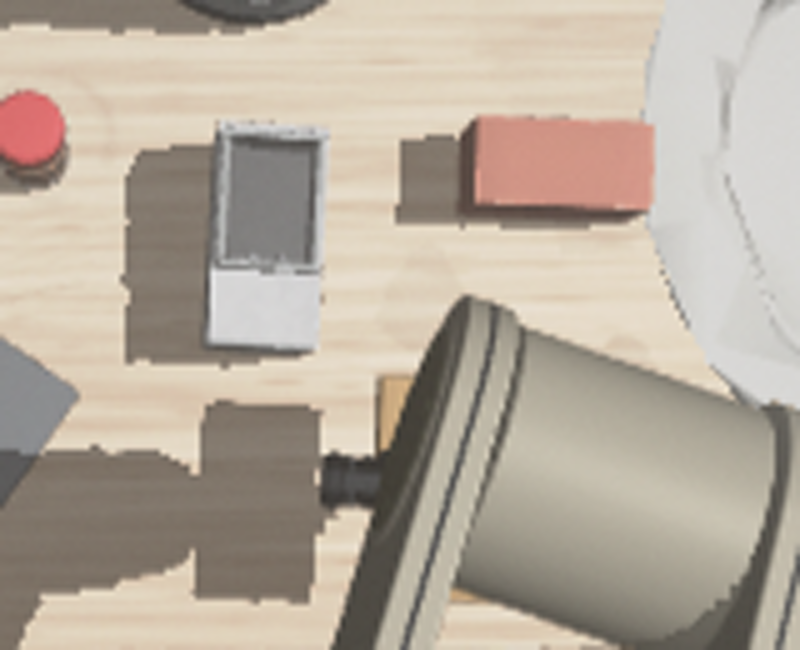

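Lid level and clear of the green box. Descending.

>>> drive_tool --pt "200 0.01 0 0 0 0 0" --pt "200 0.022 0 0 0 0 0" --pt "200 0.036 0 0 0 0 0" --pt "200 0.05 0 0 0 0 0" --pt "200 0.064 0 0 0 0 0" --pt "200 0.077 0 0 0 0 0" --pt "200 0.089 0 0 0 0 0" --pt "200 0.098 0 0 0 0 0" --pt "200 0.105 0 0 0 0 0" --pt "200 0.108 0 0 0 0 0"

```text
time: 23.8
tool_pos: [454.4, -109.4, 15.3]
tcp_rot: [161.4, 89.9, 157.7]
ft_force: [0.5, 0.1, -1.3]
finger_gap: 64.9
```

>>> drive_tool --pt "200 0.001 0 0 0 0 0" --pt "200 0.003 0 0 0 0 0" --pt "200 0.005 0 0 0 0 0" --pt "200 0.007 0 0 0 0 0" --pt "200 0.009 0 0 0 0 0" --pt "200 0.01 0 0 0 0 0" --pt "200 0.011 0 0 0 0 0" --pt "200 0.012 0 0 0 0 0" --pt "200 0.013 0 0 0 0 0" --pt "200 0.013 0 0 0 0 0"

```text
time: 24.63
tool_pos: [455.0, -110.0, 3.9]
tcp_rot: [147.9, 90.0, 144.2]
ft_force: [-0.1, 0.0, -0.7]
finger_gap: 65.0
```

```bash
python3 - <<'E'
from arc import *
from bench import sense,snapshot
from h import *
commit([.108,0,0,0,0,0]);commit([.013,0,0,0,0,0]);p,R=load();s=sense();print(s['time'],p,s['tool_pos'],s['ft_force'],s['finger_gap'])
d=snapshot('side');crop(d,250,130,350,220,7,'pics/s17.png');pickle.dump(d,open('s17.pkl','wb'))
E
```

```text
24.6333 [ 455.10728607 -109.99561652    4.1136478 ] [ 454.97563885 -109.97674613    3.93834153] [-0.14810562  0.01407206 -0.73170569] 64.95313218390328
```

View pics/s17.png

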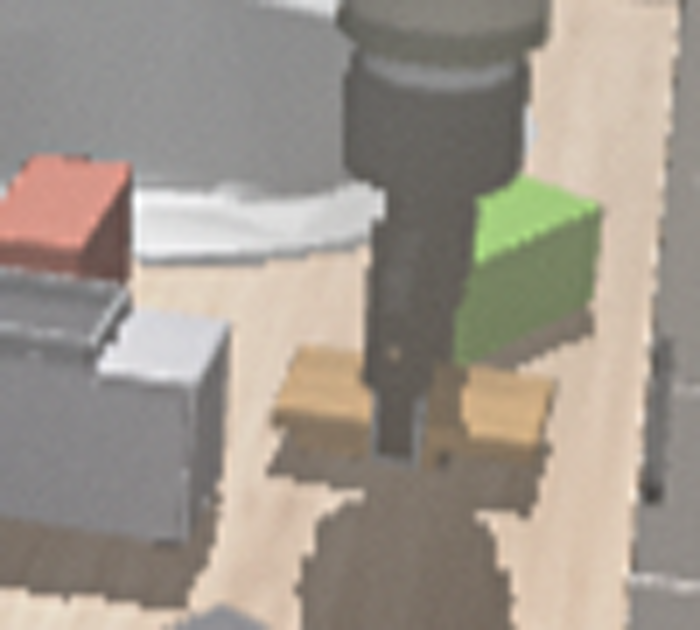

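No contact yet, and the lid is just above the table. I'll lower it a few mm more, slowly.

>>> drive_tool --pt "200 0.0003 0 0 0 0 0" --pt "200 0.0006 0 0 0 0 0" --pt "200 0.0009 0 0 0 0 0" --pt "200 0.0012 0 0 0 0 0" --pt "200 0.0015 0 0 0 0 0" --pt "200 0.0018 0 0 0 0 0" --pt "200 0.0021 0 0 0 0 0" --pt "200 0.0023 0 0 0 0 0" --pt "200 0.0025 0 0 0 0 0" --pt "200 0.0025 0 0 0 0 0"

```text
time: 25.52
tool_pos: [455.3, -110.1, 2.0]
tcp_rot: [-4.7, 90.0, -8.5]
ft_force: [-2.3, 1.4, 4.1]
finger_gap: 64.7
```

>>> drive_tool --pt "200 0.0004 0 0 0 0 0" --pt "200 0.0007 0 0 0 0 0" --pt "200 0.0007 0 0 0 0 0" --pt "190 0.0007 0 0 0 0 0" --pt "140 0.0007 0 0 0 0 0" --pt "80 0.0007 0 0 0 0 0" --pt "30 0.0007 0 0 0 0 0" --pt "0 0.0007 0 0 0 0 0" --pt "0 0.0007 0 0 0 0 0" --pt "0 0.0007 0 0 0 0 0"

```text
time: 26.35
tool_pos: [455.0, -110.0, 0.7]
tcp_rot: [128.2, 90.0, 124.5]
ft_force: [0.3, 0.4, 0.7]
finger_gap: 85.4
```

>>> drive_tool --pt "0 0 0 0 0 0 0" --pt "0 0 0 0 0 0 0" --pt "0 -0.005 0 0 0 0 0" --pt "0 -0.015 0 0 0 0 0" --pt "0 -0.035 0 0 0 0 0" --pt "0 -0.06 0 0 0 0 0" --pt "0 -0.09 0 0 0 0 0" --pt "0 -0.12 0 0 0 0 0" --pt "0 -0.145 0 0 0 0 0" --pt "0 -0.16 0 0 0 0 0"

```text
time: 27.18
tool_pos: [456.6, -110.5, 165.7]
tcp_rot: [-15.1, 89.7, -18.8]
ft_force: [0.5, -0.2, 0.2]
finger_gap: 85.2
```

```bash
python3 - <<'E'
from bench import sense,snapshot
from h import *
s=sense();print(s['time'],s['tool_pos'],s['ft_force'],s['finger_gap'])
d=snapshot('side');crop(d,190,130,350,290,4,'pics/s18.png')
d=snapshot('wrist');cv2.imwrite('pics/w18.png',d['frame'])
d=snapshot('top');crop(d,150,120,390,260,3.3,'pics/t18.png')
E
```

```text
27.1833 [ 456.60408387 -110.50908414  165.67309863] [ 0.53755679 -0.24321018  0.24261589] 85.22707119263174
```

View pics/s18.png

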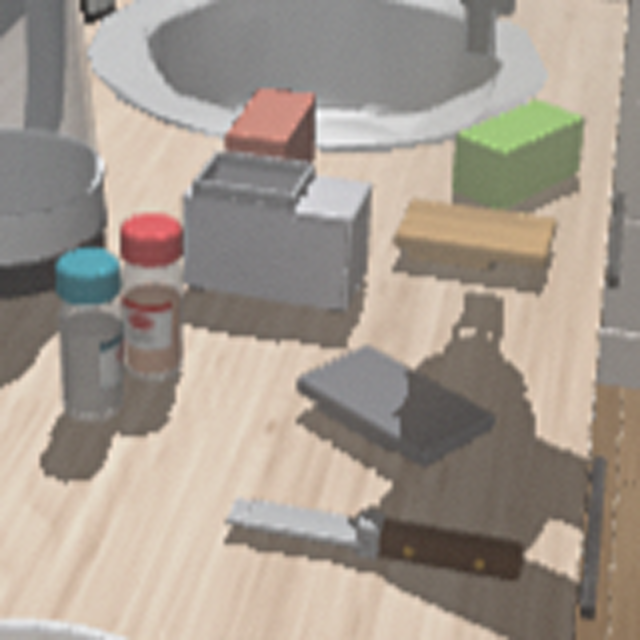

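View pics/w18.png

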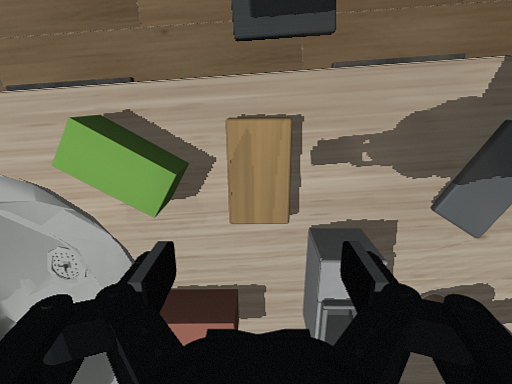

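View pics/t18.png

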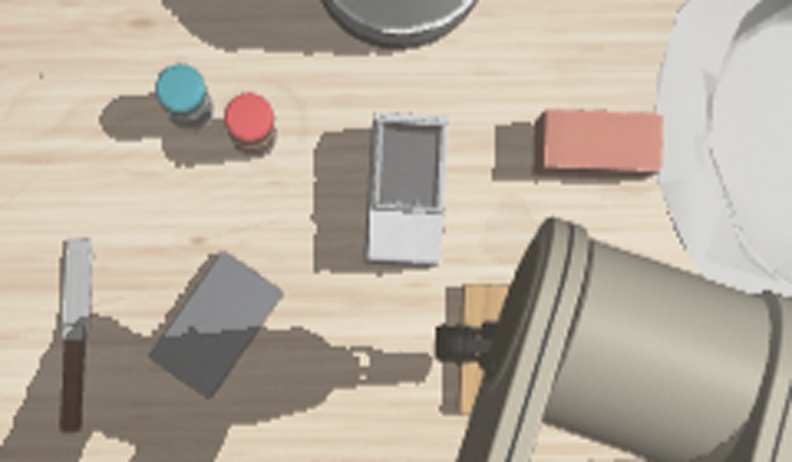

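The lid lies right way up on its plug (side (475,235), wrist (258,170)), the lever lies flat (side (375,540)), and the boxes and jars have not moved. One settling call, then I'll hand in.

>>> drive_tool --pt "0 0 0 0 0 0 0" --pt "0 0 0 0 0 0 0" --pt "0 0 0 0 0 0 0" --pt "0 0 0 0 0 0 0" --pt "0 0 0 0 0 0 0" --pt "0 0 0 0 0 0 0" --pt "0 0 0 0 0 0 0" --pt "0 0 0 0 0 0 0" --pt "0 0 0 0 0 0 0" --pt "0 0 0 0 0 0 0"

```text
time: 28.17
tool_pos: [455.1, -110.0, 160.9]
tcp_rot: [59.2, 90.0, 55.5]
ft_force: [1.0, 0.6, 0.7]
finger_gap: 85.5
```

```bash
python3 -c "
from bench import hand_in,sense
s=sense();print(s['time'],s['tool_pos'],s['ft_force']);print(hand_in())"
```

```text
28.1667 [ 455.12860988 -110.01166964  160.93096989] [1.007043   0.62465037 0.66400498]
the job is handed in; nothing more can be done
None
```

The caddy is open and the job was handed in at about 28 s of the 69 s allowed; `hand_in()` gives no verdict.

**What I did:** I pushed the lever's blade in until it touched the neck (about 4 N) and tilted it to about 22° over the ledge. The lid sprang free and stayed tilted about 7° once the lever was lowered and withdrawn. I laid the lever back in its original place, lifted the lid by its long sides, and set it down near (455, −110) mm until about 4 N of table contact.

**Last checks:** The final pictures show the lid right way up and flat on its plug, and the lever flat on the worktop. The boxes and jars look to be where they were. The gripper was open at z 161 mm, touching nothing, with wrist forces around 1 N.

**What I could not confirm:**
- **Lever on lid:** I saw no clear force reading while the lever bore on the lid. That step rests on the pictures, which show the front edge rising and staying up.
- **Side camera:** it sat about 1–2 pixels off my model for both the lid and the lever, so I relied on their relative position.

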